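# Pack the transport carrier and clamp its lid

### The arm

A 6-joint arm with a two-finger parallel gripper is mounted at the origin on a cart in front of the work surface, level with it; the furniture and walls round the work are solid. World frame = base frame: x ahead of the robot, y to its left, z up, the work surface at z = 0. Lengths are in m, angles in degrees, forces in N, time in s.
With the tool pointing down it reaches from about 0.35 to 0.875 m from the base axis. Payload 4.2 kg.
Tool frame: the origin (TCP) lies midway between the tips of the shut fingers; the grasp point (between the pads) lies 19 mm behind it; y points along the fingers, z is the direction in which the jaws open and shut, and the axes are right-handed (so a half turn about y gives the same grasp; the last joint's range is limited). The gripper opens to 87 mm and grips with 3 to 60 N. Pads are 19 mm wide; open, the fingers measure 117 mm over their backs; the gripper's body (75 mm by 190 mm) begins 51 mm behind the grasp point.
Start: joints at [80.764, 22.042, 0.453, 0, -68.411, -14.817], TCP at [0.255, 0.571, 0.223] pointing down, gripper open.
Joint ranges: [-179.83, 179.83], [-69.29, 118.12], [-61.27, 80.66], [-181.25, 117.63], [-171.15, -9.14], [-177.46, 177.46]. Speed limits (degrees/s): [159.86, 159.86, 180, 180, 180, 180].

### API

Orientations are given as [roll, pitch, yaw] about the fixed x, y, z axes, in that order (R = Rz(yaw) Ry(pitch) Rx(roll)).
In Python, from workcell import env gives the robot as it stands. The module is installed in compiled form; this text tells all that it offers. Calls block until the motion is done:
- env.goto(position, orientation): joint-space move of the TCP to a pose.
- env.move_straight(position, rotation=None, rate=0.15, force_limit=None): straight line of the TCP; rotation=None keeps the orientation; rate is the mean speed in m/s. With force_limit (N) it stops when the force on the tool has changed by that much, and returns True; else False.
- env.set_joints(angles): joint-space move.
- env.gripper_to(opening, grasp_force=None): opening from 0.0 (shut) to 1.0 (fully open); grasp_force is the grip in N (None keeps the last); returns when the fingers have stopped.
- env.dwell(seconds).
- env.inverse_kinematics(position, orientation): joint angles nearest the present ones, or None.
- env.read_state(): the state.
- env.grab_frame(name): name is "scene" or "top" or "wrist"; returns a dict with "image" (384x512x3 uint8, blue, green, red), "fx", "fy", "cx", "cy" (pixels), "D" ([k1, k2, p1, p2, k3] as OpenCV has them; the pictures are not rectified), "position" and "orientation" of the camera in the world. Camera axes: x right, y up, looking along -z (the intrinsics and any distortion apply to the point x, -y, -z); pixel columns grow to the right and rows downward; lengths in m; the calibration is good to about 2 mm. A picture is of the moment at which its call begins. There is no depth.
A pose or a line that the arm cannot do raises env.Unreachable and nothing moves.
- env.close_job(): hands the job in, once; it reports no verdict.
Trained networks look in a picture, given as the dict that the camera call returned (one of the last four; its "shot" number tells which), for a name from the list of things; names that differ only in an ending like _2 or _b are one class to them, and where a whole thing is asked for, a point or a joint stands for the part that bears it (a point fixed in the world has none). Each returns a list of dicts, best first, with "score" (0 to 1); they miss things now and then, are a little off and sometimes report something else, mostly with a low value. They report only what shows in the picture. A call takes as long as a camera call. They do not tell look-alikes from the thing itself.
- env.search_frame(picture, thing): "xyz" ([x, y, z] in m, in world coordinates, good to about 4 mm: the middle of the surface that is visible of it).
- env.trace(picture, thing): "mask" (384x512 bool, what is visible of it).
The state is a dict: "clock": time; "joint_positions": joint angles; "qvel": joint speeds; "joint_torque": joint torques, N m; "position": TCP position; "tool_rot": TCP orientation; "force": force on the tool from outside, world axes, zero at the start; "wrist_torque": the same for the moment, N m; "opening": opening from 0.0 (shut) to 1.0 (fully open).
Only numpy, scipy, OpenCV 4.12 (cv2) and the standard library are available. Lean on these libraries where they do the work, as an engineer would, in place of code of your own. Each camera call takes 0.05 s, during which the arm holds its last target.

### The job

Get the transport carrier ready for the courier: stand one spare bottle upright in every cell that is still empty, leaving the bottles already packed where they are and any surplus on the bench. Then put the lid on squarely, hook the wire loop of each of the two draw latches over its catch on the lid, and push each lever down past centre until it lies home against the carrier. Do not disturb the timer, petri dish and tape roll.

Things in the scene. Friction and masses are not known exactly. Their poses are not given: they have to be found in the camera images.
- carrier: insulated white carrier box, 114 x 114 mm, fixed on the bench; origin under its middle, z up. 2 x 2 square cells, floor 10 mm up, grey partitions 5 mm thick to 56 mm up; walls 9.5 mm thick to 64.5 mm up, a springy gasket on them to 66 mm, just inside it a bead to 69.5 mm that fits in the lid's skirt with 2 mm play all round. A draw latch in the middle of the -y (right) and +y (left) side.
- cell0 (a point): where the mid-point of a bottle standing in this 45 mm wide square cell belongs: x = -25, y = -25 mm in the carrier's frame, 51 mm above its origin, 41 mm above the cell's floor
- cell1 (a point): where the mid-point of a bottle standing in this 45 mm wide square cell belongs: x = -25, y = +25 mm in the carrier's frame, 51 mm above its origin, 41 mm above the cell's floor
- cell2 (a point): where the mid-point of a bottle standing in this 45 mm wide square cell belongs: x = +25, y = -25 mm in the carrier's frame, 51 mm above its origin, 41 mm above the cell's floor
- cell3 (a point): where the mid-point of a bottle standing in this 45 mm wide square cell belongs: x = +25, y = +25 mm in the carrier's frame, 51 mm above its origin, 41 mm above the cell's floor
- packed0_mid (a point): bottle already standing in cell0 of the carrier (or absent): plain white plastic bottle, ribbed white screw cap: body 40 mm across, 65 mm high; cap 27 mm across, 18 mm high; 82 mm in all, 65 g. Point on its axis half-way up (41 mm above its foot), z up the axis
- packed1_mid (a point): bottle already standing in cell1 of the carrier (or absent): plain white plastic bottle, ribbed white screw cap: body 40 mm across, 65 mm high; cap 27 mm across, 18 mm high; 82 mm in all, 65 g. Point on its axis half-way up (41 mm above its foot), z up the axis
- packed2_mid (a point): bottle already standing in cell2 of the carrier (or absent): plain white plastic bottle, ribbed white screw cap: body 40 mm across, 65 mm high; cap 27 mm across, 18 mm high; 82 mm in all, 65 g. Point on its axis half-way up (41 mm above its foot), z up the axis
- packed3_mid (a point): bottle already standing in cell3 of the carrier (or absent): plain white plastic bottle, ribbed white screw cap: body 40 mm across, 65 mm high; cap 27 mm across, 18 mm high; 82 mm in all, 65 g. Point on its axis half-way up (41 mm above its foot), z up the axis
- spare0_mid (a point): spare bottle standing on the front of the bench (or absent): plain white plastic bottle, ribbed white screw cap: body 40 mm across, 65 mm high; cap 27 mm across, 18 mm high; 82 mm in all, 65 g. Point on its axis half-way up (41 mm above its foot), z up the axis
- spare1_mid (a point): spare bottle standing on the front of the bench (or absent): plain white plastic bottle, ribbed white screw cap: body 40 mm across, 65 mm high; cap 27 mm across, 18 mm high; 82 mm in all, 65 g. Point on its axis half-way up (41 mm above its foot), z up the axis
- spare2_mid (a point): spare bottle standing on the front of the bench (or absent): plain white plastic bottle, ribbed white screw cap: body 40 mm across, 65 mm high; cap 27 mm across, 18 mm high; 82 mm in all, 65 g. Point on its axis half-way up (41 mm above its foot), z up the axis
- spare3_mid (a point): spare bottle standing on the front of the bench (or absent): plain white plastic bottle, ribbed white screw cap: body 40 mm across, 65 mm high; cap 27 mm across, 18 mm high; 82 mm in all, 65 g. Point on its axis half-way up (41 mm above its foot), z up the axis
- lid_grip (a point): lift-off lid: white tray, open side down, 114 x 114 x 38 mm, 0.22 kg, starts on the bench. Point: middle of its grip, a grey bar 86 mm long (x), 14 wide (y), 12 high on two posts, 25 mm above the lid's top, 63 mm above its underside. On the carrier the underside rests on the gasket, this point 129 mm above the carrier's origin (128 clamped). Fits at yaw or yaw + pi, not a quarter turn off.
- catch_a (a point): seat of the steel catch on the lid's -y side, where the middle of a loop's bar rests when hooked: 24 mm above the lid's underside, 4 mm out from its wall. The catch is a shelf 22 mm wide, 11 mm out from the wall, 22 mm above the underside, with a lip turned up 4 mm at its edge: the bar must come in over the lip to the lid's wall, then down behind the lip.
- catch_b (a point): seat of the steel catch on the lid's +y side, where the middle of a loop's bar rests when hooked: 24 mm above the lid's underside, 4 mm out from its wall. The catch is a shelf 22 mm wide, 11 mm out from the wall, 22 mm above the underside, with a lip turned up 4 mm at its edge: the bar must come in over the lip to the lid's wall, then down behind the lip.
- lever_right (a joint): lever of the draw latch on the carrier's -y wall: 0 = clamped, hanging flat down the wall; 1.57 = straight out; 2.1 = fully open, out and up. Steel plate 24 mm wide, 46 mm long; hinge line parallel to the wall, 9 mm out, 56 mm above the carrier's underside. Starts open, stays where left (0.025 N m). Loop hooked: up to 0.1 N m down to dead centre at 0.25, then it snaps to 0 and stays.
- loop_right_bar (a point): middle of the right wire loop's cross bar (33 mm long, 4.2 mm thick, parallel to the wall). Its arms run 45 mm down both sides of the lever to pins on it 12 mm from the lever's hinge. With the lever open it leans outward 0.35 to 0.65 rad from upright on a stop; it swings freely: pushed in past upright it falls against the lid's wall above the catch, and the lever then draws it down.
- lever_left (a joint): lever of the draw latch on the carrier's +y wall: 0 = clamped, hanging flat down the wall; 1.57 = straight out; 2.1 = fully open, out and up. Steel plate 24 mm wide, 46 mm long; hinge line parallel to the wall, 9 mm out, 56 mm above the carrier's underside. Starts open, stays where left (0.025 N m). Loop hooked: up to 0.1 N m down to dead centre at 0.25, then it snaps to 0 and stays.
- loop_left_bar (a point): middle of the left wire loop's cross bar (33 mm long, 4.2 mm thick, parallel to the wall). Its arms run 45 mm down both sides of the lever to pins on it 12 mm from the lever's hinge. With the lever open it leans outward 0.35 to 0.65 rad from upright on a stop; it swings freely: pushed in past upright it falls against the lid's wall above the catch, and the lever then draws it down.
- timer: bench timer lying flat, 62 x 62 x 18 mm, origin under its middle; a bystander. Behind it stand fixed instruments up to 130 mm high; at the left rear (x over 0.55 m, y over 0.26 m) a stack of boxes 380 mm high
- petri: petri dish, 62 mm across, 14 mm high, origin under its middle; a bystander
- tape: roll of label tape lying flat, 52 mm across, 19 mm high, origin under its middle; a bystander
Things that resemble listed ones, but are neither listed nor needed, are in the scene too. Leave any red or turquoise look-alike of the part that bears spare3_mid alone.

How it is judged (in metres and radians):
On the way, in this order (a step that is already met when the one before it is completed fails the run):
1. every cell of the carrier holds an upright bottle (((distance between packed0_mid and cell0 below 0.009 m and angle between packed0_mid's own z axis and vertical below 0.12 rad) or (distance between packed1_mid and cell0 below 0.009 m and angle between packed1_mid's own z axis and vertical below 0.12 rad) or (distance between packed2_mid and cell0 below 0.009 m and angle between packed2_mid's own z axis and vertical below 0.12 rad) or (distance between packed3_mid and cell0 below 0.009 m and angle between packed3_mid's own z axis and vertical below 0.12 rad) or (distance between spare0_mid and cell0 below 0.009 m and angle between spare0_mid's own z axis and vertical below 0.12 rad) or (distance between spare1_mid and cell0 below 0.009 m and angle between spare1_mid's own z axis and vertical below 0.12 rad) or (distance between spare2_mid and cell0 below 0.009 m and angle between spare2_mid's own z axis and vertical below 0.12 rad) or (distance between spare3_mid and cell0 below 0.009 m and angle between spare3_mid's own z axis and vertical below 0.12 rad)) and ((distance between packed0_mid and cell1 below 0.009 m and angle between packed0_mid's own z axis and vertical below 0.12 rad) or (distance between packed1_mid and cell1 below 0.009 m and angle between packed1_mid's own z axis and vertical below 0.12 rad) or (distance between packed2_mid and cell1 below 0.009 m and angle between packed2_mid's own z axis and vertical below 0.12 rad) or (distance between packed3_mid and cell1 below 0.009 m and angle between packed3_mid's own z axis and vertical below 0.12 rad) or (distance between spare0_mid and cell1 below 0.009 m and angle between spare0_mid's own z axis and vertical below 0.12 rad) or (distance between spare1_mid and cell1 below 0.009 m and angle between spare1_mid's own z axis and vertical below 0.12 rad) or (distance between spare2_mid and cell1 below 0.009 m and angle between spare2_mid's own z axis and vertical below 0.12 rad) or (distance between spare3_mid and cell1 below 0.009 m and angle between spare3_mid's own z axis and vertical below 0.12 rad)) and ((distance between packed0_mid and cell2 below 0.009 m and angle between packed0_mid's own z axis and vertical below 0.12 rad) or (distance between packed1_mid and cell2 below 0.009 m and angle between packed1_mid's own z axis and vertical below 0.12 rad) or (distance between packed2_mid and cell2 below 0.009 m and angle between packed2_mid's own z axis and vertical below 0.12 rad) or (distance between packed3_mid and cell2 below 0.009 m and angle between packed3_mid's own z axis and vertical below 0.12 rad) or (distance between spare0_mid and cell2 below 0.009 m and angle between spare0_mid's own z axis and vertical below 0.12 rad) or (distance between spare1_mid and cell2 below 0.009 m and angle between spare1_mid's own z axis and vertical below 0.12 rad) or (distance between spare2_mid and cell2 below 0.009 m and angle between spare2_mid's own z axis and vertical below 0.12 rad) or (distance between spare3_mid and cell2 below 0.009 m and angle between spare3_mid's own z axis and vertical below 0.12 rad)) and ((distance between packed0_mid and cell3 below 0.009 m and angle between packed0_mid's own z axis and vertical below 0.12 rad) or (distance between packed1_mid and cell3 below 0.009 m and angle between packed1_mid's own z axis and vertical below 0.12 rad) or (distance between packed2_mid and cell3 below 0.009 m and angle between packed2_mid's own z axis and vertical below 0.12 rad) or (distance between packed3_mid and cell3 below 0.009 m and angle between packed3_mid's own z axis and vertical below 0.12 rad) or (distance between spare0_mid and cell3 below 0.009 m and angle between spare0_mid's own z axis and vertical below 0.12 rad) or (distance between spare1_mid and cell3 below 0.009 m and angle between spare1_mid's own z axis and vertical below 0.12 rad) or (distance between spare2_mid and cell3 below 0.009 m and angle between spare2_mid's own z axis and vertical below 0.12 rad) or (distance between spare3_mid and cell3 below 0.009 m and angle between spare3_mid's own z axis and vertical below 0.12 rad))), for 0.2 s.
2. the lid sits squarely down on the carrier (horizontal distance between lid_grip and carrier below 0.006 m and z of lid_grip in the frame of carrier between 0.125 and 0.132 m and angle between lid_grip's own z axis and vertical below 0.05 rad and angle between the y axis of lid_grip and the y axis of carrier, either way round below 0.08 rad), for 0.2 s.
3. both loops are hooked over the lid's catches and both levers are clamped (value of joint each of lever_right, lever_left below 0.12 rad and (distance between loop_right_bar and catch_a below 0.0065 m or distance between loop_right_bar and catch_b below 0.0065 m) and (distance between loop_left_bar and catch_a below 0.0065 m or distance between loop_left_bar and catch_b below 0.0065 m)), for 0.2 s.
At the end, for the whole second after the job is handed in: Every cell holds an upright bottle (within 9 mm, 0.12 rad); surplus stays on the bench; lid seated (centre within 6 mm, grip 125 to 132 mm over the carrier's underside, tilt under 0.05, square within 0.08 rad); each loop bar within 6.5 mm of a catch seat and each lever within 0.12 rad of home (all of step 1 and all of step 2 and all of step 3 and height (world z) of spare0_mid between 0.01 and 0.06 m and height (world z) of spare1_mid between 0.01 and 0.06 m and height (world z) of spare2_mid between 0.01 and 0.06 m and height (world z) of spare3_mid between 0.01 and 0.06 m); the robot touches nothing.
It fails at once if a bottle that was already packed is lifted out (height (world z) of any of packed0_mid, packed1_mid, packed2_mid, packed3_mid above 0.085 m).
It fails at once if a bystander is disturbed (moved more than 4 cm) (distance of any of timer, petri, tape from where it was at the start of the episode above 0.04 m).
Of packed0, packed1, packed2, packed3 only 1 to 2 are there at a start; the rules pass over those that are not, and their reading is None.
Of spare0, spare1, spare2, spare3 only 3 to 4 are there at a start; the rules pass over those that are not, and their reading is None.
At some moment in a run one of lid may be knocked a few centimetres aside while the robot is not near it.
It also fails if it takes over 200 s, if anything falls off the work surface, if the arm or the gripper's body presses on something with over 40 N, if the wrist force passes 120 N, or if a joint passes its speed limit or range.

## Working session

There is one attempt and no reset: what is moved stays moved. The work goes in short steps, each a Python script; the robot and the scene stay as the last script left them, time stands still between calls to the robot, and variables do not carry over. Pictures are saved under pics/ and viewed, and the job is handed in when it is done.

```bash
ls; mkdir -p pics
python3 - <<'E'
from workcell import env
import cv2
s=env.read_state(); print(s)
for n in ["scene","top","wrist"]:
    f=env.grab_frame(n); cv2.imwrite(f"pics/{n}0.png",f["image"]); print(n,{k:v for k,v in f.items() if k!="image"})
E
```

```text
pics
{'clock': 0.0, 'joint_positions': array([ 8.07629380e+01,  2.20897144e+01,  3.81745713e-01, -2.90696906e-02,
       -6.84108041e+01, -1.48180977e+01]), 'qvel': array([-0.04651846, -0.15704873, -0.00924474,  0.03768085, -0.05014391,
       -0.02648386]), 'joint_torque': array([-3.71618062e-04, -3.90667641e+01,  1.87396735e+01,  4.21976522e+00,
        1.08321989e-02, -1.97143290e-04]), 'position': array([0.25448381, 0.57020062, 0.22148385]), 'tool_rot': array([-8.98782675e+01,  4.26701427e-03,  1.55934121e+02]), 'force': array([0.29952512, 0.05357644, 0.31867816]), 'wrist_torque': array([-0.05203569,  0.05741767,  0.03103908]), 'opening': 0.9987201676631899}
scene {'fx': 498.37831512856843, 'fy': 498.37831512856843, 'cx': 250.53950465359995, 'cy': 191.70417958895086, 'D': array([0.02104536, 0.        , 0.        , 0.        , 0.        ]), 'position': array([0.09997892, 0.8561194 , 1.24851982]), 'orientation': array([  39.00907696,    0.79587446, -150.34660125]), 'shot': 1}
top {'fx': 439.7227611596292, 'fy': 439.7227611596292, 'cx': 248.74916877466086, 'cy': 184.33865896794924, 'D': array([0.05730707, 0.        , 0.        , 0.        , 0.        ]), 'position': array([0.30480636, 0.03481689, 1.51671709]), 'orientation': array([ 10.23679025,   0.35366846, -89.85983493]), 'shot': 2}
wrist {'fx': 281.4577140351251, 'fy': 281.4577140351251, 'cx': 254.83818485072467, 'cy': 193.44043217554562, 'D': array([-0.06839349,  0.        ,  0.        ,  0.        ,  0.        ]), 'position': array([0.32289   , 0.53979061, 0.38353012]), 'orientation': array([-1.57116663e+01, -9.03720493e-02, -1.14033375e+02]), 'shot': 3}
```

View pics/scene0.png

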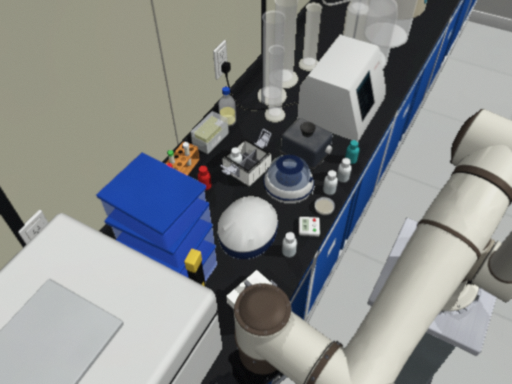

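View pics/top0.png

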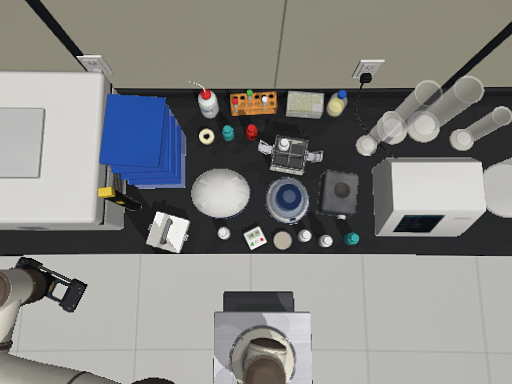

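View pics/wrist0.png

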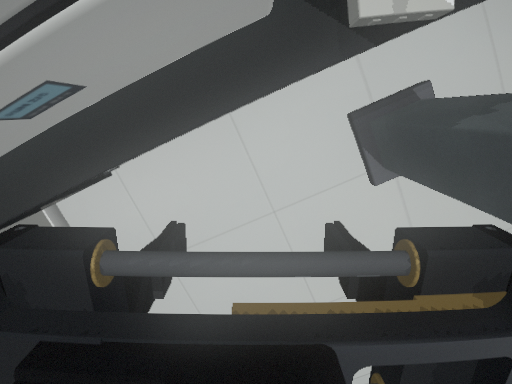

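```bash
cat > h.py <<'E'
from workcell import env
import numpy as np, cv2
from scipy.spatial.transform import Rotation as R
def campose(f):
    return R.from_euler('xyz',f["orientation"],degrees=True).as_matrix(), np.array(f["position"])
def K(f): return np.array([[f["fx"],0,f["cx"]],[0,f["fy"],f["cy"]],[0,0,1.]])
def proj(f,P):
    Rm,p=campose(f); P=np.atleast_2d(np.asarray(P,float))
    c=(P-p)@Rm; c=c*np.array([1,-1,-1])
    q,_=cv2.projectPoints(c.reshape(-1,1,3),np.zeros(3),np.zeros(3),K(f),np.asarray(f["D"],float)); return q.reshape(-1,2)
def ray(f,uv):
    Rm,p=campose(f)
    n=cv2.undistortPoints(np.array(uv,float).reshape(-1,1,2),K(f),np.asarray(f["D"],float)).reshape(-1,2)
    d=np.c_[n[:,0],-n[:,1],-np.ones(len(n))]@Rm.T
    return p,d
def onplane(f,uv,z):
    p,d=ray(f,uv); t=(z-p[2])/d[:,2]; return p+d*t[:,None]
def crop(f,name,u,v,w,h,s):
    im=f["image"][max(0,v-h//2):v+h//2,max(0,u-w//2):u+w//2]
    cv2.imwrite("pics/"+name,cv2.resize(im,None,fx=s,fy=s,interpolation=cv2.INTER_CUBIC))
E
python3 - <<'E'
from h import *
for n in ["top","scene"]:
    f=env.grab_frame(n)
    for t in ["carrier","spare0_mid","packed0_mid","lid_grip","catch_a","lever_right","loop_right_bar","timer","petri","tape"]:
        r=env.search_frame(f,t)
        print(n,t,[(round(x["score"],2),np.round(x["xyz"],3).tolist(),np.round(proj(f,x["xyz"])[0]).astype(int).tolist()) for x in r][:8])
    if n=="top":
        crop(f,"top_a.png",290,155,120,100,6); crop(f,"top_b.png",280,225,180,60,4)
        crop(f,"top_c.png",180,230,80,60,8)
    else:
        crop(f,"sc_a.png",250,160,120,90,6)
E
```

```text
top carrier [(0.81, [0.672, -0.096, 0.055], [290, 155])]
top spare0_mid []
top packed0_mid [(0.53, [0.672, -0.102, 0.06], [292, 154])]
top lid_grip [(0.62, [0.408, 0.312, 0.035], [169, 232])]
top catch_a [(0.89, [0.408, 0.31, 0.038], [169, 232])]
top lever_right [(0.68, [0.662, -0.18, 0.066], [315, 157])]
top loop_right_bar []
top timer []
top petri [(0.57, [0.384, -0.07, 0.016], [282, 240])]
top tape [(0.54, [0.749, 0.195, 0.02], [206, 136]), (0.19, [0.384, -0.203, 0.055], [324, 240])]
scene carrier [(0.73, [0.671, -0.088, 0.058], [247, 159])]
scene spare0_mid [(0.53, [0.693, -0.004, 0.07], [227, 171]), (0.15, [0.668, -0.09, 0.055], [248, 159])]
scene packed0_mid []
scene lid_grip [(0.81, [0.459, 0.311, 0.036], [241, 287])]
scene catch_a [(0.96, [0.455, 0.309, 0.038], [243, 286])]
scene lever_right [(0.56, [0.665, -0.181, 0.07], [262, 139]), (0.53, [0.387, 0.032, 0.015], [309, 228])]
scene loop_right_bar [(0.73, [0.452, 0.307, 0.039], [244, 286]), (0.58, [0.656, -0.184, 0.082], [265, 137])]
scene timer [(0.65, [0.391, 0.031, 0.014], [308, 227]), (0.17, [0.664, -0.09, 0.06], [249, 159])]
scene petri [(0.62, [0.382, -0.064, 0.014], [324, 207]), (0.62, [0.667, -0.09, 0.053], [248, 160]), (0.57, [0.398, -0.129, 0.052], [329, 182])]
scene tape [(0.73, [0.666, -0.09, 0.055], [248, 159])]
```

View pics/top_a.png

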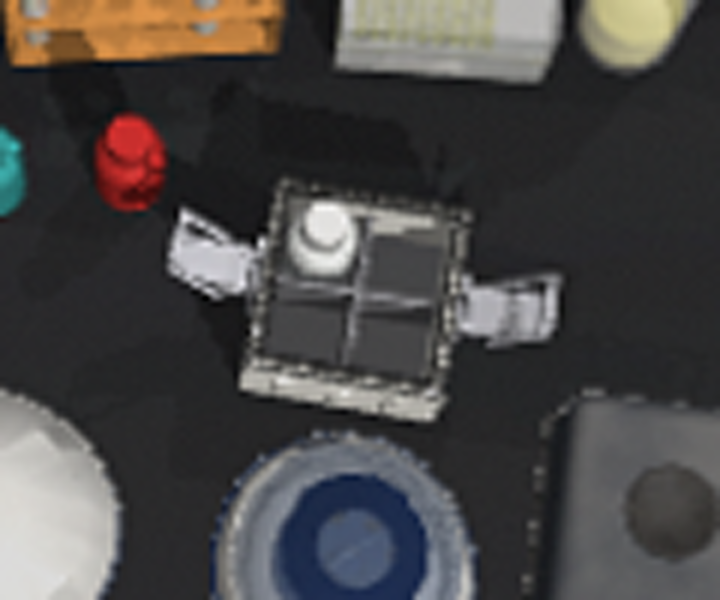

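View pics/top_b.png

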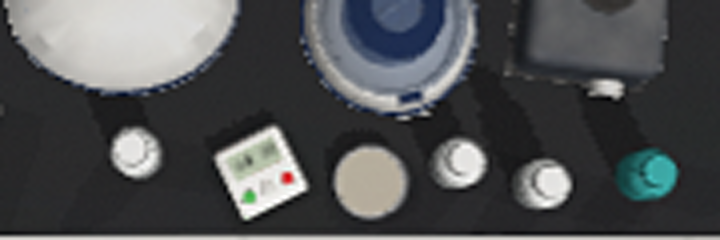

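View pics/top_c.png

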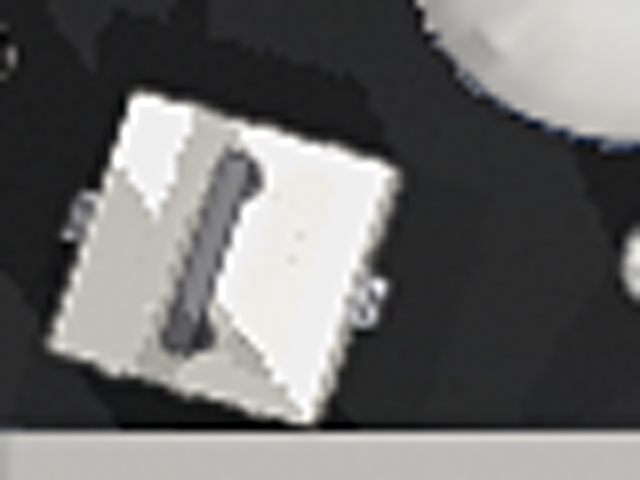

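View pics/sc_a.png

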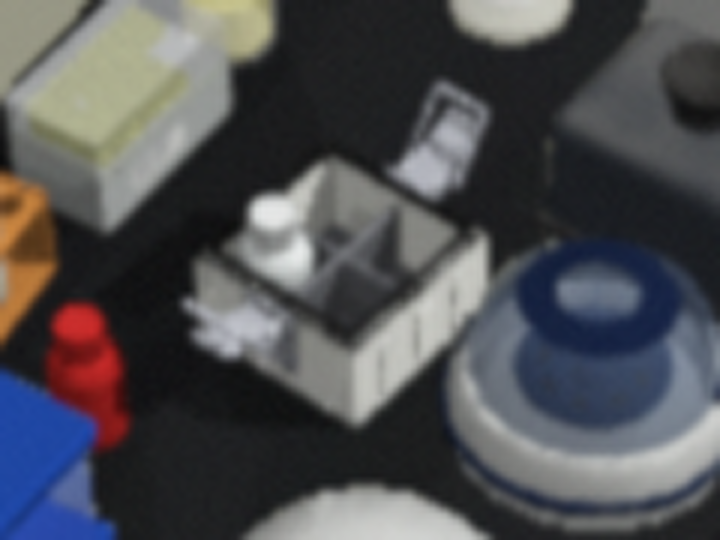

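```bash
cat >> h.py <<'E'
def st():
    s=env.read_state(); print("t %.1f"%s["clock"],np.round(s["position"],4),np.round(s["tool_rot"],1),"F",np.round(s["force"],1),"op %.2f"%s["opening"],"J",np.round(s["joint_positions"],0)); return s
def snap(name,fname=None):
    f=env.grab_frame(name)
    if fname: cv2.imwrite("pics/"+fname,f["image"])
    return f
E
python3 - <<'E'
from h import *
f=snap("top")
for n,uv,z in [("carrier",(289.5,152),.067),("b1",(224,231.5),.082),("b2",(305.5,234),.082),("b3",(326.5,240),.082),("turq",(353,238.5),.082),("lid",(168,230),.063),("red",(252,128),.08),("turq2",(228,130),.08),("timer",(255,238),.018),("petri",(282.5,240),.014),("dometop",(288,197),.12),("greybox",(341,190),.1)]:
    print(n,np.round(onplane(f,uv,z)[0],3))
env.goto([0.22,0.39,0.3],[-90,0,150]); st()
env.goto([0.5,-0.07,0.33],[-90,0,80]); st()
env.goto([0.62,-0.09,0.24],[-90,0,0]); st()
f=snap("wrist","w1.png"); print(f["position"],f["orientation"])
E
```

```text
carrier [ 0.678 -0.093  0.067]
b1 [0.408 0.124 0.082]
b2 [ 0.401 -0.14   0.082]
b3 [ 0.382 -0.207  0.082]
turq [ 0.387 -0.292  0.082]
lid [0.414 0.31  0.063]
red [0.759 0.034 0.08 ]
turq2 [0.752 0.115 0.08 ]
timer [0.391 0.023 0.018]
petri [ 0.385 -0.07   0.014]
dometop [ 0.516 -0.082  0.12 ]
greybox [ 0.542 -0.256  0.1  ]
t 2.1 [0.2201 0.3907 0.2999] [-90.  -0. 150.] F [0.3 0.6 0.6] op 1.00 J [ 81.   1. -15.  -0. -74. -21.]
t 4.1 [ 0.5001 -0.0693  0.3298] [-90.   -0.   80.1] F [ 0.2  1.3 -0.2] op 1.00 J [ 11.   7.  -5.  -0. -78. -20.]
t 5.3 [ 0.62   -0.0896  0.2404] [-90.   -0.    0.1] F [-0.2 -0.1  0.7] op 1.00 J [  7.  22.   2.   0. -71. -96.]
[ 0.54686635 -0.09029188  0.40235561] [-1.56641002e+01 -3.67295064e-02  9.01196438e+01]
```

View pics/w1.png

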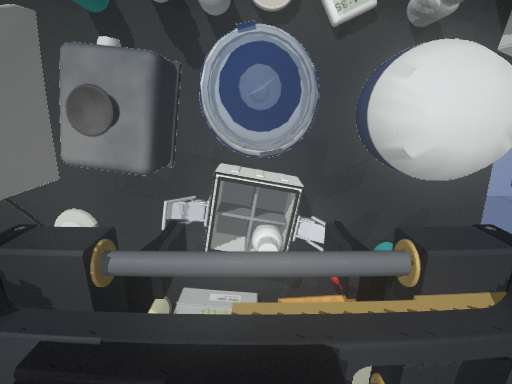

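Run:
```python
from h import *
env.goto([0.72,-0.095,0.20],[-90,0,0]); st()
f=snap("wrist","w2.png"); np.save("w2.npy",f,allow_pickle=True)
env.goto([0.62,-0.095,0.20],[-90,0,180]); st()
f=snap("wrist","w3.png"); np.save("w3.npy",f,allow_pickle=True)
```

```text
t 5.8 [ 0.72   -0.095   0.1992] [-90.    0.1   0. ] F [-0.1 -0.4  0.3] op 1.00 J [  5.  33.  15.   0. -72. -95.]
t 8.5 [ 0.62   -0.095   0.2001] [-90.   0. 180.] F [ 0.2 -1.  -0.4] op 1.00 J [  6.  23.  -1.   0. -66.  84.]
```

View pics/w2.png

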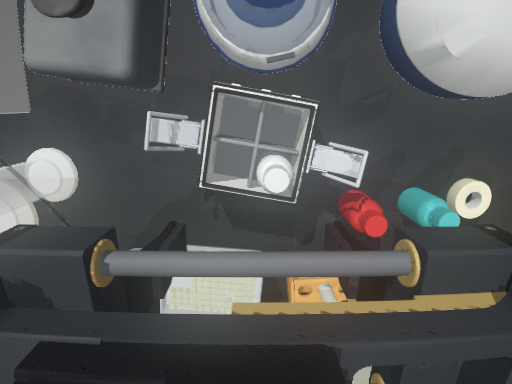

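View pics/w3.png

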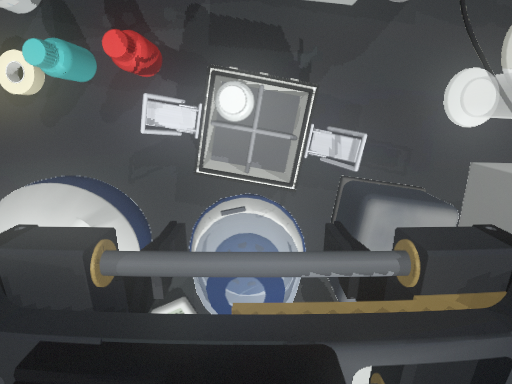

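Run:
```python
import numpy as np
from h import *
for n,u,v in [("w2",258,140),("w3",256,128)]:
    f=np.load(n+".npy",allow_pickle=True).item(); crop(f,n+"z.png",u,v,140,130,5)
```

```text
(no output)
```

View pics/w2z.png

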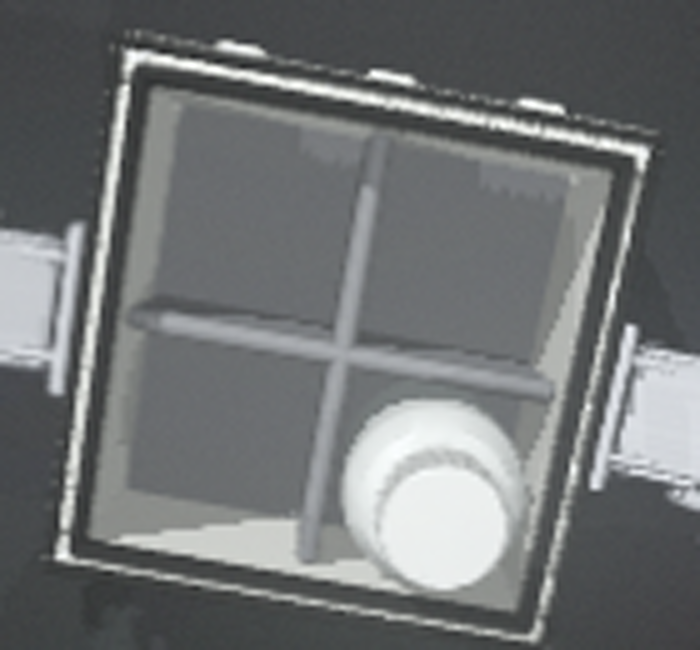

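View pics/w3z.png

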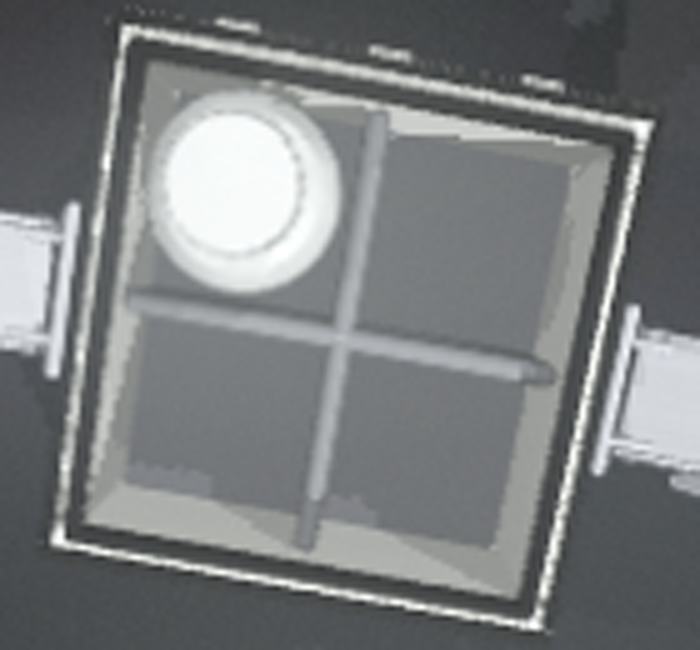

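Run:
```python
from h import *
for n,o,c,x in [("w2",(188,75),[(122,50),(652,145),(540,640),(58,558)],(342,350)),("w3",(186,63),[(122,27),(655,120),(543,630),(52,545)],(342,333))]:
    f=np.load(n+".npy",allow_pickle=True).item()
    g=lambda c:(np.array(c,float)+.5)/5-.5+o
    P=onplane(f,g(c),.0645); 
    print(n,np.round(P,4).tolist(),"mean",np.round(P.mean(0),4), "sides",[round(np.linalg.norm(P[i]-P[(i+1)%4]),4) for i in range(4)])
    e=P[1]-P[0]+P[2]-P[3]; e2=P[2]-P[1]+P[3]-P[0]
    print(np.degrees(np.arctan2(e[1],e[0])),np.degrees(np.arctan2(e2[1],e2[0])), "cross",onplane(f,g([x]),.056))
    print(f["position"])
```

```text
w2 [[0.6169, -0.1383, 0.0645], [0.635, -0.0314, 0.0645], [0.7402, -0.0503, 0.0645], [0.7215, -0.156, 0.0645]] mean [ 0.6784 -0.094   0.0645] sides [np.float64(0.1084), np.float64(0.1069), np.float64(0.1073), np.float64(0.1062)]
80.19524380194456 -9.914752112810888 cross [[ 0.67750419 -0.09419772  0.056     ]]
[ 0.64715774 -0.09560686  0.36122483]
w3 [[0.7401, -0.051, 0.0645], [0.7226, -0.1575, 0.0645], [0.6166, -0.1385, 0.0645], [0.6355, -0.032, 0.0645]] mean [ 0.6787 -0.0947  0.0645] sides [np.float64(0.1079), np.float64(0.1077), np.float64(0.1082), np.float64(0.1063)]
-99.69300431083664 169.77623661978862 cross [[ 0.67975615 -0.09452677  0.056     ]]
[ 0.69466632 -0.09563691  0.36210952]
```

Run:
```python
from h import *
env.goto([0.5,-0.1,0.27],[-90,0,90]); 
env.goto([0.46,-0.17,0.20],[-90,0,0]); st()
f=snap("wrist","w4.png"); np.save("w4.npy",f,allow_pickle=True)
p=proj(f,[[.401,-.14,.082],[.382,-.207,.082]]); print(p)
u,v=p.mean(0).astype(int); crop(f,"w4z.png",u,v,150,110,5)
print(u,v)
```

```text
t 11.3 [ 0.4603 -0.17    0.2001] [-90.   -0.    0.1] F [ 0.4  0.3 -0.1] op 1.00 J [ -1.  10. -20.   0. -60. -89.]
[[286.06631221 129.69952335]
 [216.81349291 109.51827924]]
251 119
```

View pics/w4z.png

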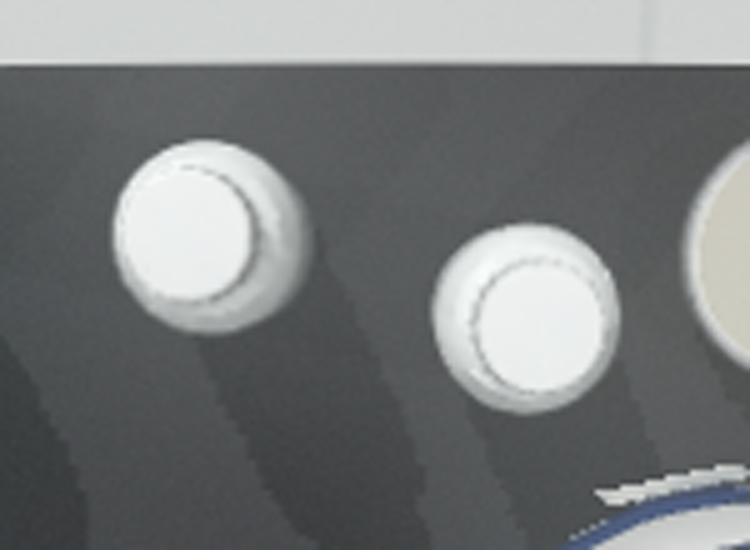

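View pics/w4.png

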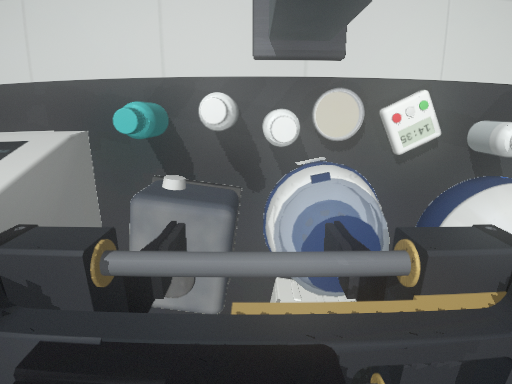

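Run:
```python
from h import *
f=np.load("w4.npy",allow_pickle=True).item()
g=lambda c:(np.array(c,float)+.5)/5-.5+(176,64)
print(np.round(onplane(f,g([(184,233),(539,325)]),.082),4))
```

```text
[[ 0.3826 -0.2113  0.082 ]
 [ 0.4    -0.1426  0.082 ]]
```

```bash
cat >> h.py <<'E'
C=np.array([0.6785,-0.0944]); YAW=-9.9
def cw(x,y):
    a=np.radians(YAW); return C+np.array([np.cos(a)*x-np.sin(a)*y,np.sin(a)*x+np.cos(a)*y])
CELL=[cw(-.025,-.025),cw(-.025,.025),cw(.025,-.025),cw(.025,.025)]
def pick(x,y,yaw=0,z=.066):
    env.gripper_to(0.55)
    env.goto([x,y,.16],[-90,0,yaw])
    hit=env.move_straight([x,y,z],rate=.1,force_limit=10); print("down hit",hit); st()
    env.gripper_to(0.1,20); s=st(); print("width mm",s["opening"]*87)
    env.move_straight([x,y,.24],rate=.2); st()
def place(cell,z=.0765,yaw=YAW):
    c=CELL[cell]
    env.goto([c[0],c[1],.24],[-90,0,yaw])
    env.move_straight([c[0],c[1],.15],rate=.15); st()
    hit=env.move_straight([c[0],c[1],z],rate=.04,force_limit=6); print("place hit",hit); return st()
E
python3 - <<'E'
from h import *
pick(.401,-.1426)
env.goto([0.52,-0.13,.25],[-90,0,0])
s=place(2)
f=snap("wrist","w5.png");
E
```

```text
down hit False
t 13.8 [ 0.4016 -0.1427  0.0665] [-90.   -0.1   0. ] F [-0.2 -0.4  0.1] op 0.55 J [  2.  14. -38.   0. -37. -92.]
t 14.3 [ 0.4012 -0.1426  0.0662] [-90.  -0.   0.] F [-0.1 -0.3  2. ] op 0.29 J [  2.  14. -38.   0. -37. -92.]
width mm 24.998593011258592
t 15.3 [ 0.4    -0.1425  0.2387] [-90.    0.2  -0. ] F [-0.7 -0.3 -1.5] op 0.29 J [  2.   1. -24.  -0. -65. -92.]
t 17.4 [ 0.6993 -0.1236  0.1518] [-90.   -0.2  -9.9] F [ 1.   0.7 -0.2] op 0.29 J [   3.   33.    8.    0.  -65. -103.]
place hit False
t 19.3 [ 0.699  -0.1233  0.0768] [-90.   -0.   -9.9] F [-0.2 -1.  -0.1] op 0.29 J [   3.   37.    4.    0.  -57. -103.]
```

View pics/w5.png

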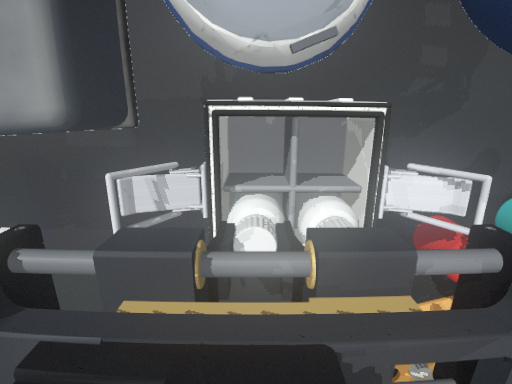

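```bash
cat >> h.py <<'E'
def release(op=.42):
    env.gripper_to(op); p=env.read_state()["position"]
    env.move_straight([p[0],p[1],.15],rate=.1); 
    env.move_straight([p[0],p[1],.22],rate=.2); st()
E
python3 - <<'E'
from h import *
release()
env.goto([0.5,-0.2,.25],[-90,0,0])
pick(.3835,-.211)
env.goto([0.5,-0.17,.25],[-90,0,0])
s=place(0)
f=snap("wrist","w6.png");
E
```

```text
t 21.3 [ 0.6986 -0.1232  0.2197] [-90.    0.   -9.9] F [ 0.3  0.6 -0.9] op 0.42 J [   3.   31.   14.   -0.  -73. -103.]
down hit False
t 24.5 [ 0.3841 -0.2111  0.0665] [-90.   -0.1   0. ] F [ 0.7  0.9 -0.7] op 0.55 J [ -7.  15. -37.   0. -38. -83.]
t 25.0 [ 0.3837 -0.211   0.0662] [-90.  -0.   0.] F [-0.3  1.6  1. ] op 0.29 J [ -7.  15. -37.   0. -38. -83.]
width mm 25.170040947379935
t 26.0 [ 0.3826 -0.2107  0.2387] [-89.9   0.1  -0. ] F [-0.1 -0.4 -1.2] op 0.29 J [ -7.   3. -23.  -0. -65. -83.]
t 28.0 [ 0.6501 -0.1152  0.1516] [-90.   -0.1  -9.9] F [-1.1  0.3 -0.2] op 0.29 J [   4.   28.    0.    0.  -62. -104.]
place hit False
t 30.0 [ 0.6497 -0.1147  0.0768] [-90.   -0.   -9.9] F [-0.2 -1.6  0.7] op 0.29 J [   4.   32.   -5.    0.  -53. -104.]
```

View pics/w6.png

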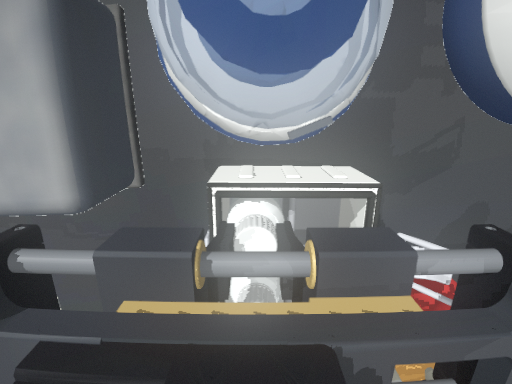

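Run:
```python
from h import *
release()
env.goto([0.5,0.0,.28],[-90,0,0])
env.goto([0.46,0.17,.22],[-90,0,0]); st()
f=snap("wrist","w7.png"); np.save("w7.npy",f,allow_pickle=True)
p=proj(f,[[.408,.124,.082],[.414,.31,.063]]); print(p)
u,v=p[0].astype(int); crop(f,"w7a.png",u,v,100,80,5); print(u,v)
u,v=p[1].astype(int); crop(f,"w7b.png",u,v,140,110,5); print(u,v)
```

```text
t 32.0 [ 0.6493 -0.1146  0.2197] [-90.    0.   -9.9] F [-0.1 -1.1 -1.3] op 0.42 J [   4.   26.    6.   -0.  -70. -104.]
t 33.6 [0.4609 0.1695 0.2197] [-90.1   0.   -0. ] F [-0.2 -0.2  0.6] op 0.42 J [  39.    9.  -18.    0.  -63. -129.]
[[211.9425382  135.1110133 ]
 [379.15918251 140.03701022]]
211 135
379 140
```

View pics/w7.png

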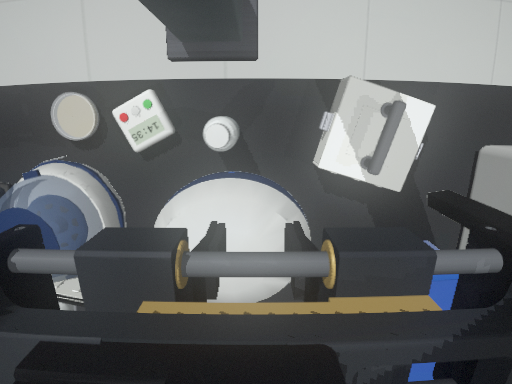

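View pics/w7a.png

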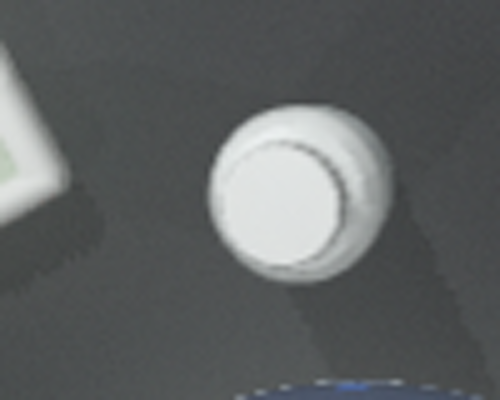

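View pics/w7b.png

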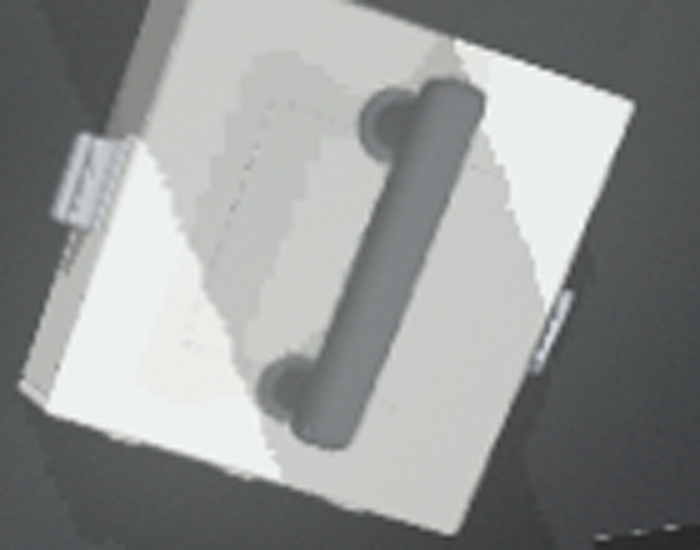

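Run:
```python
from h import *
f=np.load("w7.npy",allow_pickle=True).item()
P=onplane(f,[(279.5/5-.4+161,204.5/5-.4+95)],.082)[0]; P[0]+=.0009; print(P)
env.goto([P[0],P[1],.2],[-90,0,0])
pick(P[0],P[1])
env.goto([0.46,-0.02,.26],[-90,0,0])
s=place(1)
f=snap("wrist","w8.png");
```

```text
[0.40932289 0.12878327 0.082     ]
down hit False
t 35.9 [0.4099 0.1291 0.0666] [-90.   -0.1   0. ] F [ 0.   0.8 -0.4] op 0.55 J [  39.   14.  -38.    0.  -37. -129.]
t 36.5 [0.4095 0.129  0.0662] [-90.  -0.   0.] F [-0.3 -0.1  2.5] op 0.29 J [  39.   15.  -38.    0.  -37. -129.]
width mm 25.14072283550994
t 37.5 [0.4085 0.1283 0.2387] [-90.1   0.1  -0. ] F [-0.2  0.  -1.1] op 0.29 J [  39.    2.  -24.   -0.  -65. -129.]
t 39.7 [ 0.6588 -0.0653  0.1518] [-90.   -0.2  -9.9] F [-0.2  0.2 -0. ] op 0.29 J [   8.   28.    0.    0.  -62. -108.]
place hit False
t 41.7 [ 0.6583 -0.0655  0.0768] [-90.   -0.   -9.9] F [ 0.6 -0.4 -0.2] op 0.29 J [   8.   33.   -4.    0.  -53. -108.]
```

View pics/w8.png

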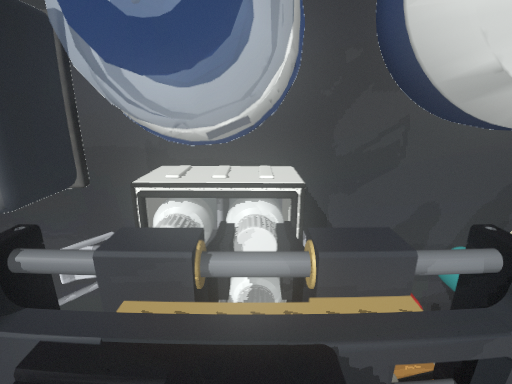

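Third bottle goes into cell 1 without contact. Release it, check all four cells, then go to look at the lid.

Run:
```python
from h import *
release()
env.goto([0.73,-0.085,0.22],[-90,0,0])
f=snap("wrist","w9.png"); crop(f,"w9z.png",258,140,160,130,5)
for c in CELL: print(c, proj(f,[[c[0],c[1],.092]]))
env.goto([0.47,0.0,.28],[-90,0,0])
env.goto([0.45,0.28,.24],[-90,0,0]); st()
f=snap("wrist","w10.png"); np.save("w10.npy",f,allow_pickle=True)
```

```text
t 43.7 [ 0.6579 -0.0653  0.2196] [-90.    0.   -9.9] F [-0.5  0.8 -0.9] op 0.42 J [   8.   26.    6.   -0.  -70. -108.]
[ 0.64957404 -0.11472951] [[225.16887799 108.74303577]]
[ 0.65817049 -0.06547404] [[275.21283713 117.65406192]]
[ 0.69882951 -0.12332596] [[218.00145899 158.61938908]]
[ 0.70742596 -0.07407049] [[266.07305621 166.8556613 ]]
t 46.3 [0.4505 0.2794 0.2398] [-90.    0.   -0.1] F [-0.4 -0.1  0.9] op 0.42 J [  49.   12.  -11.    0.  -67. -139.]
```

View pics/w9z.png

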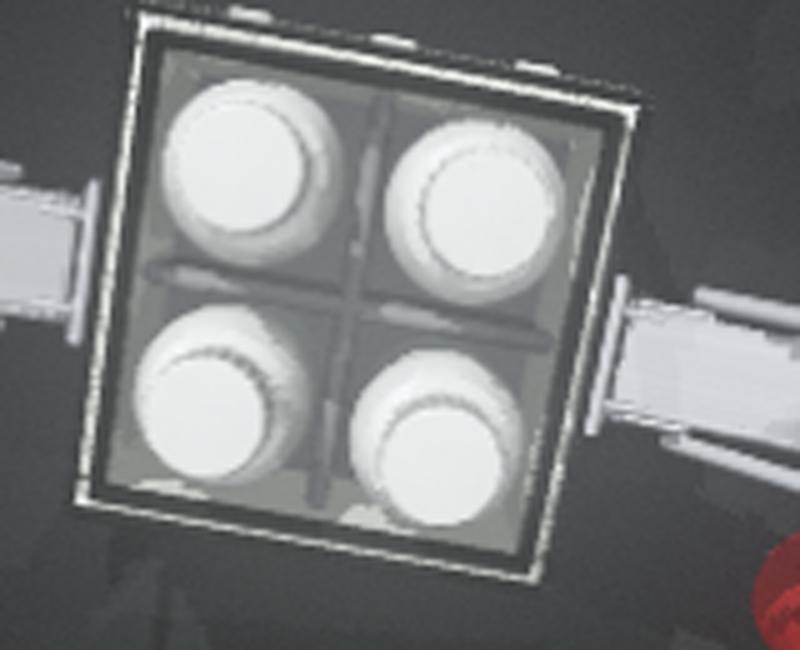

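View pics/w10.png

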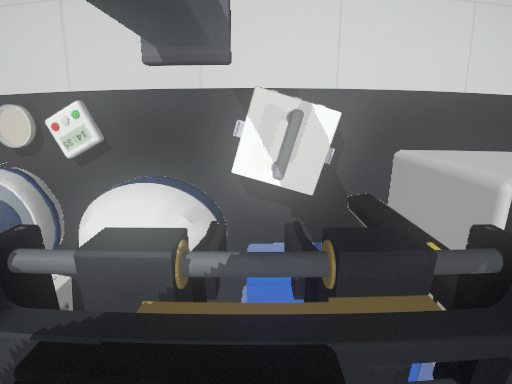

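Run:
```python
from h import *
f=snap("top"); g=snap("scene")
def tri(a,b):
    p,d=ray(f,[a]); q,e=ray(g,[b]); d=d[0];e=e[0]
    A=np.c_[d,-e]; t=np.linalg.lstsq(A,q-p,rcond=None)[0]
    return np.round((p+d*t[0]+q+e*t[1])/2,3), np.linalg.norm(p+d*t[0]-q-e*t[1])
print(tri((107,193),(193,262)))
crop(f,"t2.png",130,200,110,90,7); crop(g,"s2.png",220,270,110,90,7)
f=np.load("w10.npy",allow_pickle=True).item()
crop(f,"w10z.png",286,140,130,120,6)
```

```text
(array([0.498, 0.435, 0.312]), np.float64(0.001228024861700388))
```

View pics/t2.png

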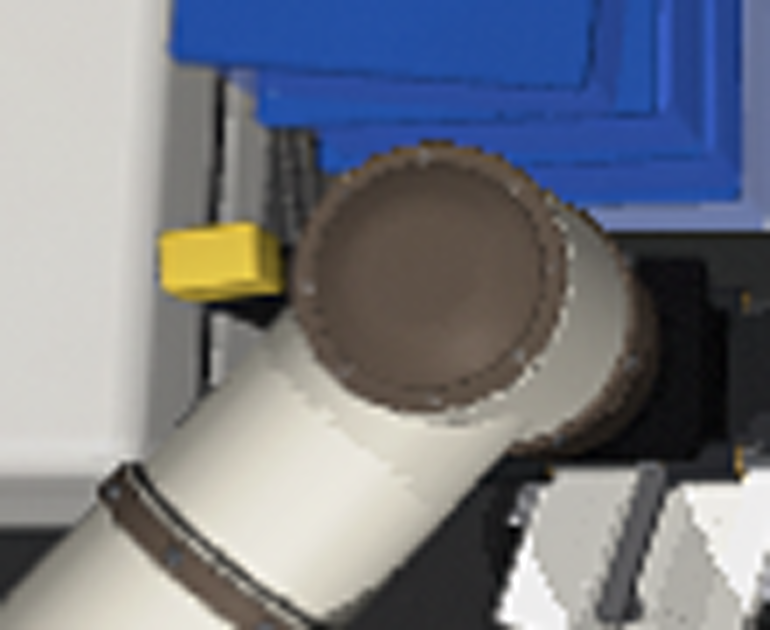

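View pics/s2.png

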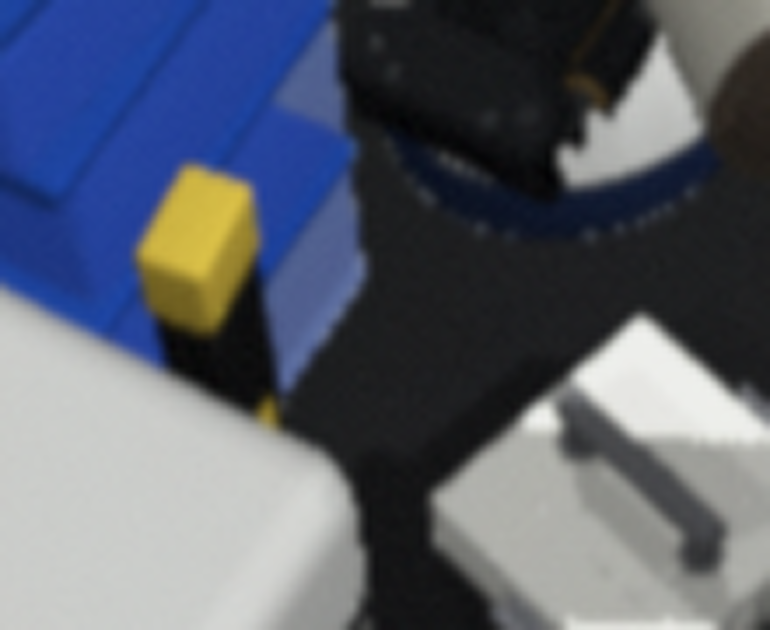

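View pics/w10z.png

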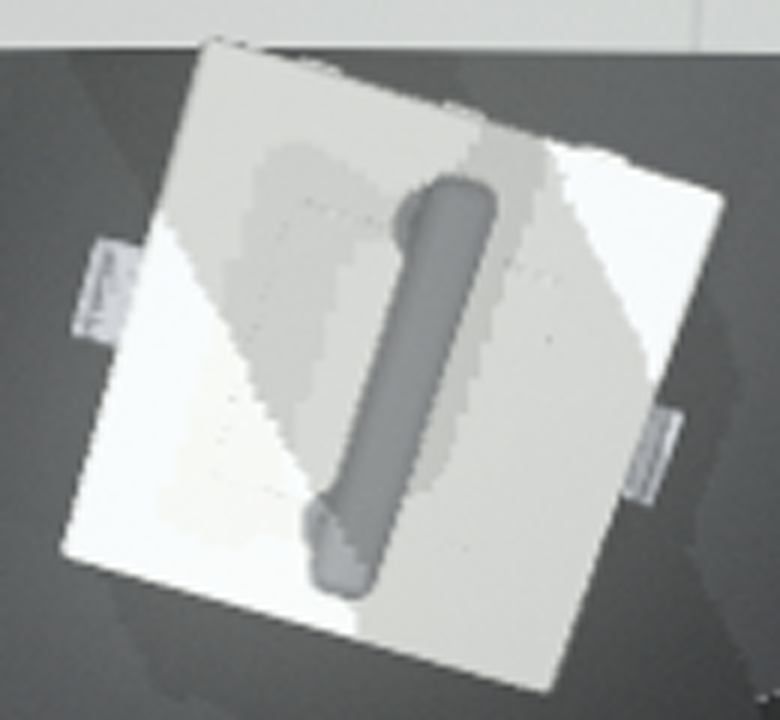

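```bash
cat > lid.py <<'E'
from h import *
def lidfit(f,o,s,c,b,z0=0):
    g=lambda c:(np.array(c,float)+.5)/s-.5+np.array(o)
    P=onplane(f,g(c),.038+z0); 
    print("mean",np.round(P.mean(0),4),"sides",[round(np.linalg.norm(P[i]-P[(i+1)%4]),4) for i in range(4)])
    e=P[1]-P[0]+P[2]-P[3]; e2=P[2]-P[1]+P[3]-P[0]
    print("yaw",np.degrees(np.arctan2(e[1],e[0]))-90,np.degrees(np.arctan2(e2[1],e2[0])))
    B=onplane(f,g(b),.069+z0); print("bar",np.round(B.mean(0),4),np.linalg.norm(B[1]-B[0]),np.degrees(np.arctan2(*(B[1]-B[0])[1::-1])))
E
python3 - <<'E'
from lid import *
f=np.load("w10.npy",allow_pickle=True).item()
lidfit(f,(221,80),6,[(207,40),(724,198),(549,692),(62,553)],[(460,185),(345,590)])
E
```

```text
mean [0.4118 0.3175 0.038 ] sides [np.float64(0.1126), np.float64(0.1121), np.float64(0.1132), np.float64(0.1113)]
yaw -16.07492971614562 -16.45773915161506
bar [0.4115 0.3172 0.069 ] 0.08154623946072259 -14.452561633200744
```

Run:
```python
from h import *
L=np.array([.4125,.3174]); y=-16.2
env.gripper_to(.55)
env.goto([L[0],L[1],.13],[-90,0,y])
f=snap("wrist","w11.png")
print(env.move_straight([L[0],L[1],.049],rate=.08,force_limit=8)); st()
env.gripper_to(0.05,40); s=st(); print(s["opening"]*87)
env.move_straight([L[0],L[1],.10],rate=.08); st()
env.move_straight([L[0],L[1],.26],rate=.2); st()
env.goto([.46,.03,.28],[-90,0,YAW]); st()
f=snap("wrist","w12.png"); snap("top","t3.png")
```

```text
False
t 48.8 [0.4128 0.3177 0.0495] [-89.9  -0.  -16.2] F [ 0.  -0.3  1.1] op 0.55 J [  55.   23.  -27.    0.  -40. -162.]
t 49.5 [0.4126 0.3175 0.049 ] [-90.   -0.  -16.2] F [-0.2 -0.5  0.5] op 0.16 J [  55.   23.  -27.    0.  -40. -162.]
13.770704471002313
t 50.3 [0.4121 0.317  0.0996] [-90.1   0.  -16.2] F [ 0.  -0.3 -1.9] op 0.15 J [  55.   19.  -24.   -0.  -47. -162.]
t 51.2 [0.4118 0.3167 0.2584] [-90.2   0.1 -16.2] F [-0.5 -0.8 -2.2] op 0.16 J [  55.   10.  -11.   -0.  -69. -162.]
t 52.4 [0.4601 0.0306 0.2796] [-90.    0.   -9.9] F [-0.2  0.4 -1. ] op 0.16 J [  24.    3.  -16.   -0.  -71. -124.]
```

View pics/w11.png

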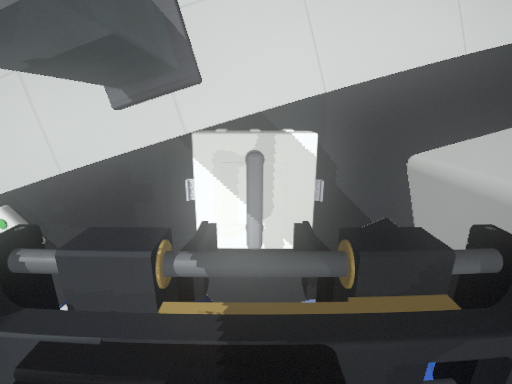

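View pics/w12.png

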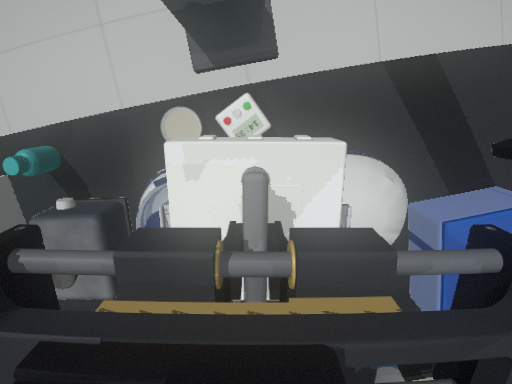

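Run:
```python
from h import *
f=snap("wrist"); s=st(); p=s["position"]; yw=np.radians(s["tool_rot"][2])
x=np.array([np.cos(yw),np.sin(yw),0]); y=np.array([-x[1],x[0],0])
for a,b in [(-.057,-.057),(-.057,.057)]: print(proj(f,[p+x*a+y*b+np.array([0,0,-.011])]))
crop(f,"w12z.png",255,150,200,60,4)
```

```text
t 52.5 [0.4602 0.031  0.2797] [-90.    0.   -9.8] F [ 0.7  0.9 -1.7] op 0.16 J [  24.    3.  -16.   -0.  -71. -124.]
[[162.47534415 142.59156003]]
[[348.41366699 142.65706908]]
```

View pics/w12z.png

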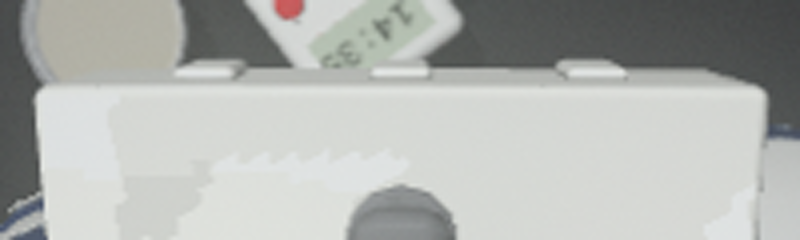

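Run:
```python
from h import *
env.goto([C[0],C[1],.24],[-90,0,YAW]); st()
env.move_straight([C[0],C[1],.135],rate=.1); st()
print(env.move_straight([C[0],C[1],.1135],rate=.02,force_limit=10)); st()
f=snap("wrist","w13.png"); snap("scene","s3.png")
```

```text
t 53.5 [ 0.6781 -0.0936  0.2404] [-90.   -0.   -9.9] F [ 0.  0. -3.] op 0.16 J [   6.   27.   12.   -0.  -74. -105.]
t 54.7 [ 0.6791 -0.0944  0.136 ] [-90.   -0.1  -9.9] F [ 0.8  0.5 -1.7] op 0.15 J [   6.   31.    3.    0.  -62. -105.]
False
t 55.9 [ 0.6784 -0.0944  0.1148] [-90.   -0.   -9.9] F [-4.1  0.6  5.4] op 0.16 J [   6.   32.    2.    0.  -59. -105.]
```

View pics/w13.png

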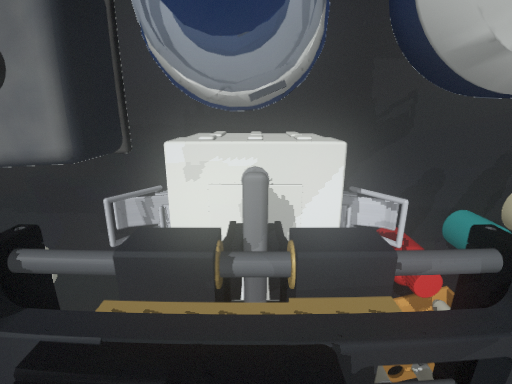

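Run:
```python
from h import *
env.gripper_to(.5); st()
env.move_straight([C[0],C[1],.22],rate=.12)
env.goto([0.72,-0.095,0.25],[-90,0,0]); st()
f=snap("wrist","w14.png"); np.save("w14.npy",f,allow_pickle=True); crop(f,"w14z.png",258,150,150,130,5)
```

```text
t 56.8 [ 0.6785 -0.0944  0.1135] [-90.   -0.   -9.9] F [-0.3 -0.4 -0.3] op 0.50 J [   6.   33.    2.    0.  -59. -105.]
t 58.2 [ 0.7205 -0.0949  0.2488] [-90.    0.1  -0. ] F [ 0.1  0.1 -1. ] op 0.50 J [  5.  32.  20.  -0. -78. -95.]
```

View pics/w14.png

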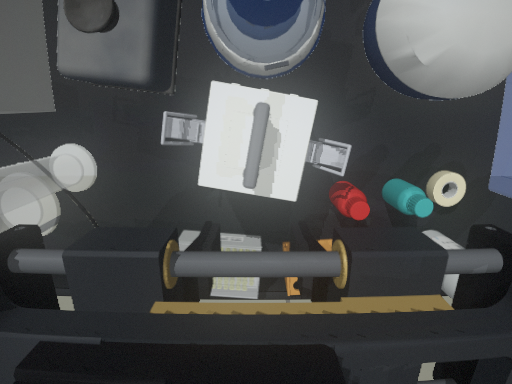

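View pics/w14z.png

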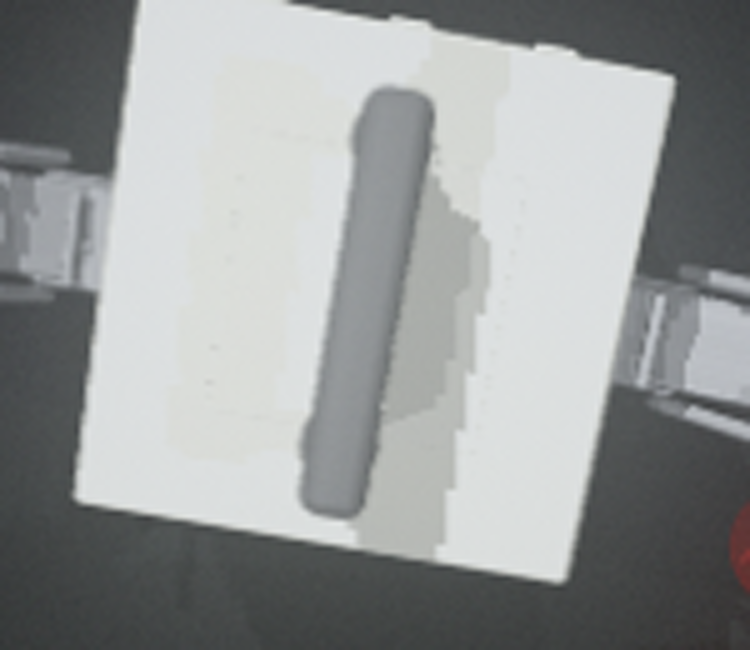

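Run:
```python
from lid import *
f=np.load("w14.npy",allow_pickle=True).item()
g=lambda c:(np.array(c,float)+.5)/5-.5+np.array((183,85))
P=onplane(f,g([(75,500),(567,582),(675,75)]),.104); print(P, (P[0]+P[2])/2+[.0009,0,0], np.linalg.norm(P[1]-P[0]),np.linalg.norm(P[1]-P[2]))
e=P[1]-P[0]; print(np.degrees(np.arctan2(e[1],e[0]))-90)
B=onplane(f,g([(400,90),(335,514)]),.135); print(B.mean(0)+[.0009,0,0],np.degrees(np.arctan2(*(B[1]-B[0])[1::-1])))
# clear areas: red/turq look-alikes near left latch
print("red",onplane(f,[(352,205)],.05),"turq",onplane(f,[(405,195)],.05))
for sgn in (-1,1): print("loop bar guess",np.round(cw(0,sgn*(.057+.041)),4), "lever tip",np.round(cw(0,sgn*.106),4))
# measure loop bar px: left
for n,uv in [("right outer bar",(164,128)),("left outer bar",(347,159))]:
    q=onplane(f,[uv],.10)[0][:2]-C; a=np.radians(-YAW); print(n,np.array([np.cos(a)*q[0]-np.sin(a)*q[1],np.sin(a)*q[0]+np.cos(a)*q[1]]))
```

```text
[[ 0.72266179 -0.1595705   0.104     ]
 [ 0.74199858 -0.04818709  0.104     ]
 [ 0.63111069 -0.0294959   0.104     ]] [ 0.67778624 -0.0945332   0.104     ] 0.11304943905187981 0.11245213624093434
-9.848708174905227
[ 0.67781004 -0.09421639  0.135     ] -8.712760649931937
red [[0.76440989 0.03682049 0.05      ]] turq [[0.75035128 0.10926345 0.05      ]]
loop bar guess [ 0.6617 -0.1909] lever tip [ 0.6603 -0.1988]
loop bar guess [0.6953 0.0021] lever tip [0.6967 0.01  ]
right outer bar [-0.00090664 -0.10123141]
left outer bar [-0.00211249  0.10344454]
```

Run:
```python
from h import *
fs={n:np.load(n+".npy",allow_pickle=True).item() for n in ("w2","w3","w14","w4")}
def tri(obs):
    A=np.zeros((3,3));b=np.zeros(3)
    for n,uv in obs:
        p,d=ray(fs[n],[uv]); d=d[0]/np.linalg.norm(d[0]); M=np.eye(3)-np.outer(d,d); A+=M;b+=M@p
    P=np.linalg.solve(A,b); return P,[np.round(proj(fs[n],[P])[0]-uv,1) for n,uv in obs]
def tc(P):
    a=np.radians(-YAW); q=P[:2]-C; return np.round([np.cos(a)*q[0]-np.sin(a)*q[1],np.sin(a)*q[0]+np.cos(a)*q[1],P[2]],3)
crop(fs["w3"],"w3g.png",390,190,140,110,5); crop(fs["w2"],"w2g.png",120,60,140,110,5); crop(fs["w14"],"w14g.png",110,60,140,110,5)
for uv in [(75,168),(30,210)]: print(tc(onplane(fs["w14"],[uv],0.02)[0]))
```

```text
[ 0.084 -0.25   0.02 ]
[ 0.162 -0.324  0.02 ]
```

View pics/w3g.png

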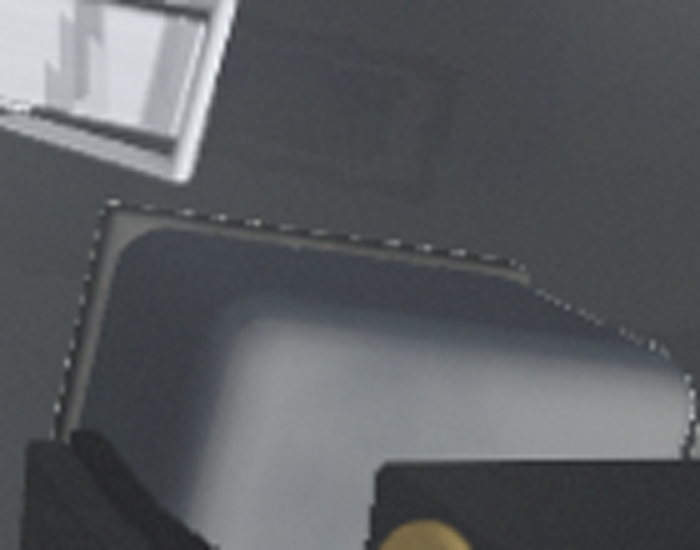

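View pics/w2g.png

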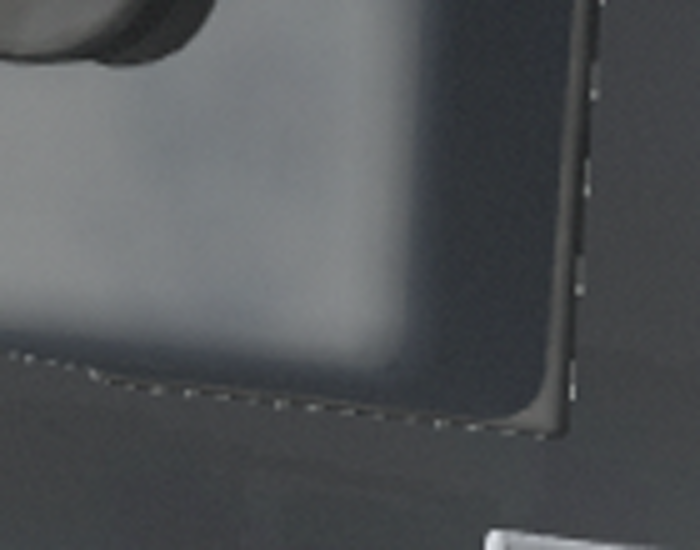

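View pics/w14g.png

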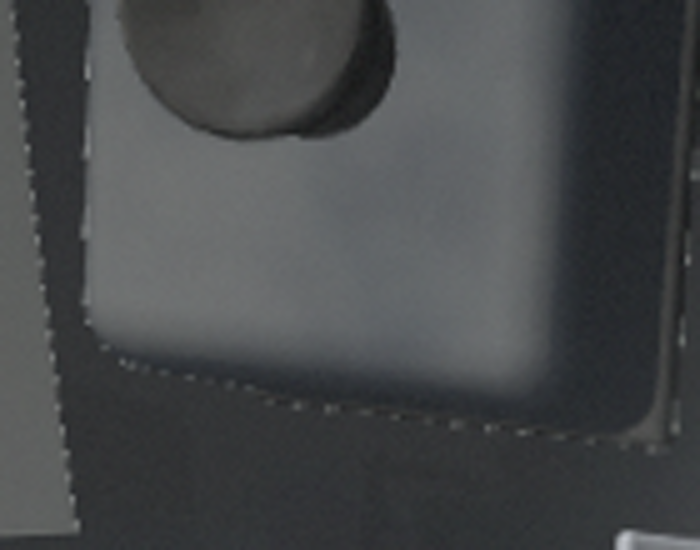

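Run:
```python
from h import *
fs={n:np.load(n+".npy",allow_pickle=True).item() for n in ("w2","w3","w14","w4")}
def tri(obs):
    A=np.zeros((3,3));b=np.zeros(3)
    for n,uv in obs:
        p,d=ray(fs[n],[uv]); d=d[0]/np.linalg.norm(d[0]); M=np.eye(3)-np.outer(d,d); A+=M;b+=M@p
    P=np.linalg.solve(A,b); return P,[np.round(proj(fs[n],[P])[0]-uv,1) for n,uv in obs]
def tc(P):
    a=np.radians(-YAW); q=P[:2]-C; return np.round([np.cos(a)*q[0]-np.sin(a)*q[1],np.sin(a)*q[0]+np.cos(a)*q[1],P[2]],3)
for o in [[("w3",(368,197)),("w2",(130,78)),("w14",(149,83))],[("w3",(341,175.6)),("w2",(163,91.4)),("w14",(173.6,94.4))],[("w3",(144,93)),("w14",(347,173))] ]:
    P,e=tri(o); print(tc(P),e)
# loop bars: ends  right latch: w2 outer bar corners / w3
for o in [[("w2",(147,131)),("w3",(364,150)),("w14",(164,128))],[("w2",(362,167)),("w3",(144,114)),("w14",(347,158))]]:
    P,e=tri(o); print("loop",tc(P),e)
```

```text
[-0.046 -0.13   0.079] [array([-0.6,  0.2]), array([0.1, 0.1]), array([-0.6,  0.1])]
[-0.04  -0.122  0.003] [array([-0.4,  0. ]), array([-0.4,  0.3]), array([-0. , -0.2])]
[0.019 0.122 0.056] [array([-1.7, -0.5]), array([-1.3, -0.5])]
loop [ 0.001 -0.107  0.088] [array([-0.6,  0.4]), array([-2.8,  0.7]), array([-1.7,  0.5])]
loop [-0.001  0.109  0.082] [array([-0. , -0.6]), array([-0.7, -0.1]), array([-0.5,  0.5])]
```

```bash
cat >> h.py <<'E'
def tc(P):
    a=np.radians(-YAW); q=P[:2]-C; return np.round([np.cos(a)*q[0]-np.sin(a)*q[1],np.sin(a)*q[0]+np.cos(a)*q[1],P[2]],4)
def triang(obs):
    A=np.zeros((3,3));b=np.zeros(3)
    for f,uv in obs:
        p,d=ray(f,[uv]); d=d[0]/np.linalg.norm(d[0]); M=np.eye(3)-np.outer(d,d); A+=M;b+=M@p
    P=np.linalg.solve(A,b); return P,[np.round(proj(f,[P])[0]-uv,1) for f,uv in obs]
def side(sgn,o,z,x=0): # world TCP for latch side, o = out from wall of TCP
    p=cw(x,sgn*(.057+o)); return [p[0],p[1],z]
E
python3 - <<'E'
from h import *
env.gripper_to(0.0,20)
env.goto(side(-1,.06,.25),[-90,0,80.1]); st()
env.goto(side(-1,.085,.17),[-90,0,80.1]); st()
f=snap("wrist","w15.png"); np.save("w15.npy",f,allow_pickle=True)
E
```

```text
t 60.6 [ 0.6585 -0.2095  0.25  ] [-90.   -0.   80.1] F [ 0.3  0.7 -0.3] op 0.00 J [ -4.  28.  14.  -0. -76.  -6.]
t 61.0 [ 0.6545 -0.2345  0.17  ] [-90.    0.1  80.1] F [ 1.1 -0.2  0.7] op 0.00 J [ -6.  31.   7.   0. -66.  -4.]
```

View pics/w15.png

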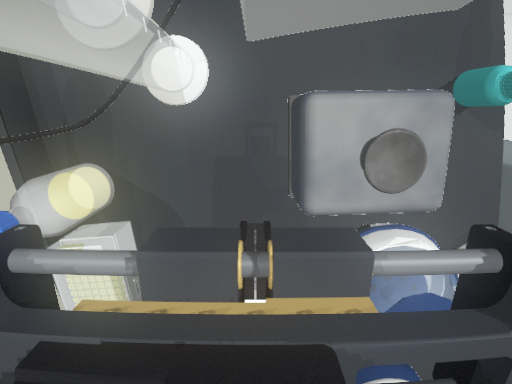

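Run:
```python
from h import *
p=cw(.075,-.16); 
env.goto([p[0],p[1],.17],[-90,0,YAW]); st()
f=snap("wrist","w16.png"); np.save("w16.npy",f,allow_pickle=True)
u,v=proj(f,[[*cw(0,-.1),.09]])[0].astype(int); print(u,v); crop(f,"w16z.png",u,v,120,90,6)
g=np.load("w14.npy",allow_pickle=True).item(); u,v=proj(g,[[*cw(0,-.09),.09]])[0].astype(int); print(u,v);crop(g,"w14r.png",u,v,70,60,10)
```

```text
t 62.5 [ 0.737  -0.2491  0.1725] [-89.3  -1.2  -8.8] F [22.5 35.  -0.6] op 0.00 J [ -7.  39.  22.  -1. -72. -91.]
307 100
176 130
```

View pics/w16z.png

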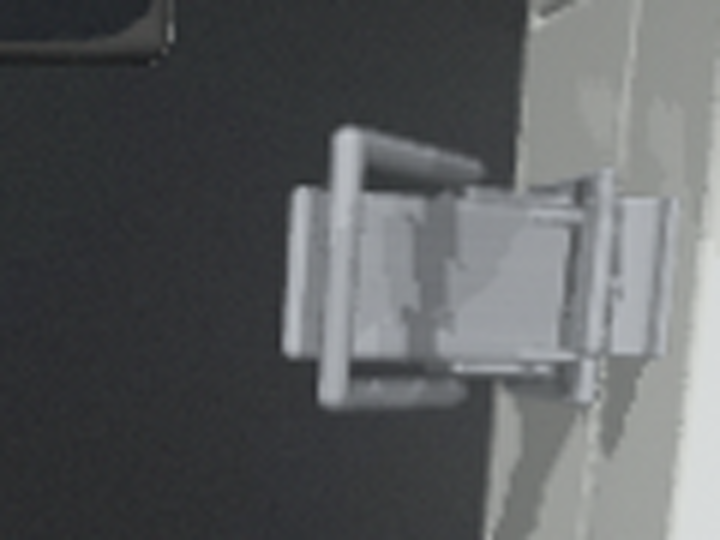

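View pics/w14r.png

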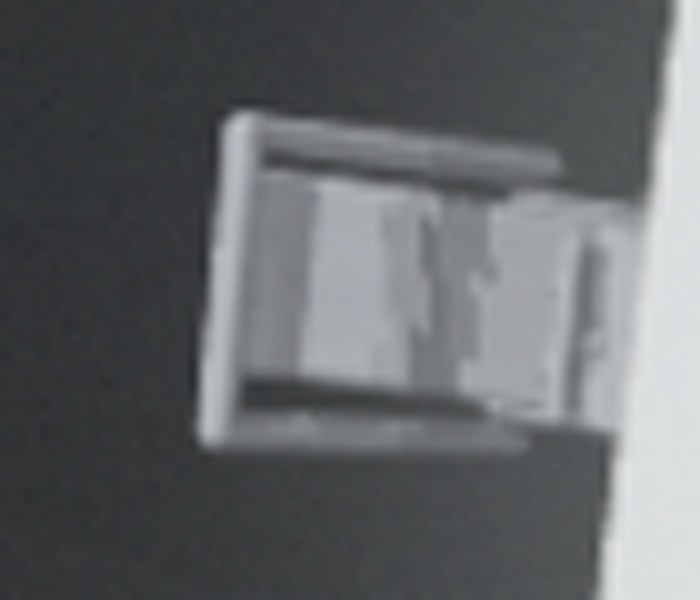

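Run:
```python
from h import *
p=cw(.075,-.10)
env.move_straight([p[0],p[1],.2]); st()
snap("scene","s4.png"); snap("wrist","w17.png")
```

```text
t 63.1 [ 0.735  -0.2063  0.2005] [-90.   -0.   -9.9] F [ 0.5  0.4 -0.9] op 0.01 J [ -4.  37.  22.   0. -75. -96.]
```

View pics/s4.png

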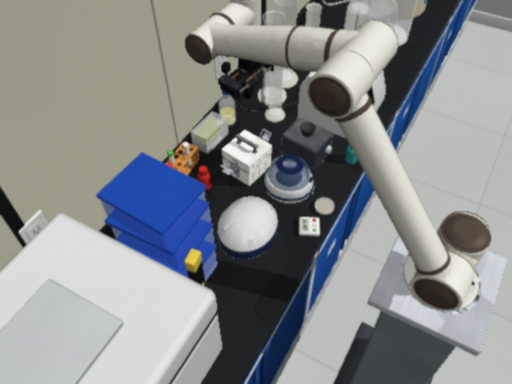

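View pics/w17.png

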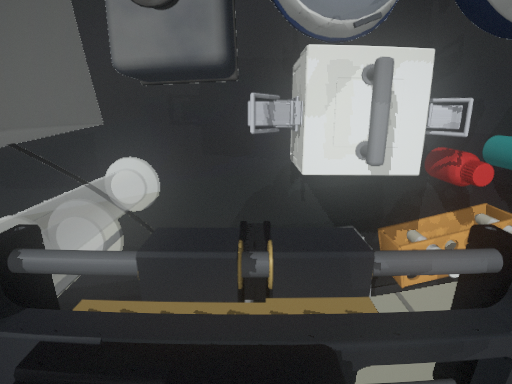

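Run:
```python
from h import *
f=np.load("w16.npy",allow_pickle=True).item(); g=np.load("w14.npy",allow_pickle=True).item()
a=lambda x,y:np.array([(x+.5)/6-.5+247,(y+.5)/6-.5+55]); b=lambda x,y:np.array([(x+.5)/10-.5+141,(y+.5)/10-.5+100])
for p,q in [((350,130),(238,118)),((333,405),(208,440))]:
    P,e=triang([(f,a(*p)),(g,b(*q))]); print("bar",tc(P),e)
# lever tip corners in w16
for uv in [(303,188),(290,355)]: print("lever tip@.079",tc(onplane(f,[a(*uv)],.079)[0]))
```

```text
bar [-0.0183 -0.104   0.0955] [array([-0., -0.]), array([0., 0.])]
bar [ 0.0173 -0.104   0.0951] [array([-0. , -0.3]), array([0. , 0.2])]
lever tip@.079 [-0.012  -0.1072  0.079 ]
lever tip@.079 [ 0.0112 -0.1078  0.079 ]
```

Run:
```python
from h import *
env.goto(side(-1,.07,.2),[-90,0,80.1])
env.goto(side(-1,.075,.13),[-90,0,80.1])
print(env.move_straight(side(-1,.075,.088),rate=.1,force_limit=8)); st()
print(env.move_straight(side(-1,.025,.088),rate=.06,force_limit=8)); s=st()
env.dwell(.3); st()
env.move_straight(side(-1,.05,.11),rate=.1)
env.move_straight(side(-1,.05,.2),rate=.2)
p=cw(.075,-.10)
env.goto([p[0],p[1],.2],[-90,0,YAW]); st()
f=snap("wrist","w18.png"); np.save("w18.npy",f,allow_pickle=True)
u,v=proj(f,[[*cw(0,-.08),.09]])[0].astype(int); print(u,v); crop(f,"w18z.png",u,v,120,90,6)
```

```text
False
t 65.6 [ 0.6566 -0.2247  0.0892] [-90.1   0.   80.1] F [ 0.3 -1.1 -0.4] op 0.00 J [ -6.  35.   2.   0. -57.  -4.]
False
t 66.6 [ 0.6644 -0.1754  0.0879] [-90.    0.   80.1] F [ 0.5 -0.3  0.4] op 0.01 J [ -1.  34.   1.   0. -56.  -9.]
t 66.9 [ 0.6643 -0.1755  0.088 ] [-90.    0.   80.1] F [ 0.2  0.6 -0.2] op 0.01 J [ -1.  34.   1.   0. -56.  -9.]
t 69.4 [ 0.7349 -0.2058  0.1991] [-90.    0.1  -9.9] F [-0.4  0.1 -0.2] op 0.01 J [ -4.  37.  22.  -0. -75. -96.]
276 113
```

View pics/w18z.png

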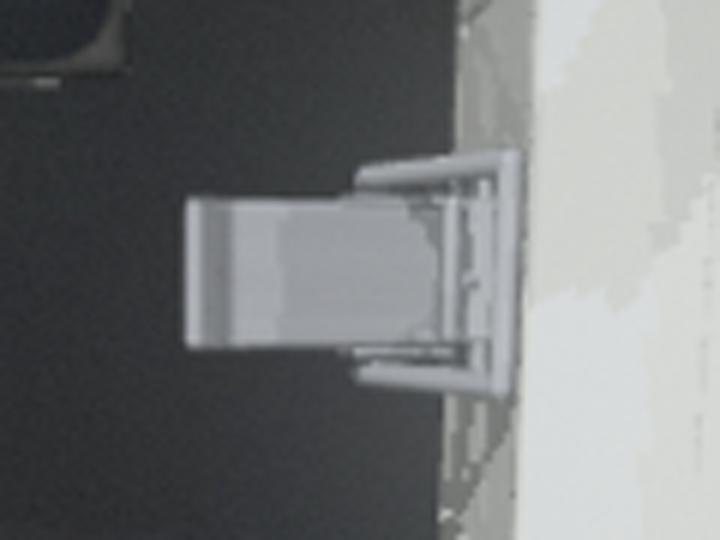

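```bash
cat >> h.py <<'E'
def tilt(sgn,yaw,al):
    a=np.radians(YAW); ax=np.array([np.cos(a),np.sin(a),0])
    r=R.from_rotvec(-sgn*np.radians(al)*ax)*R.from_euler('xyz',[-90,0,yaw],degrees=True)
    return r.as_euler('xyz',degrees=True).tolist()
def lever(sgn,yaw,al=8):
    o=tilt(sgn,yaw,al)
    env.goto(side(sgn,.06,.2),o)
    env.goto(side(sgn,.047,.12),o); st()
    print("down",env.move_straight(side(sgn,.045,.038),rate=.05,force_limit=15)); st()
    print("in",env.move_straight(side(sgn,.0235,.0375),rate=.03,force_limit=20)); st()
    env.dwell(.3); st()
E
python3 - <<'E'
from h import *
print(tilt(-1,80.1,8))
lever(-1,80.1)
f=snap("scene","s5.png"); crop(f,"s5z.png",255,150,100,80,7)
E
```

```text
[-90.00000000000001, -7.999999999999998, 80.1]
t 71.3 [ 0.6608 -0.1971  0.1197] [-89.9  -7.9  80.1] F [ 0.2 -0.3  0.2] op 0.01 J [ -7.  33.   7.  -9. -64.   1.]
down False
t 73.1 [ 0.6611 -0.1949  0.0383] [-90.   -8.   80.1] F [ 0.3 -0.4  1.5] op 0.01 J [ -7.  38.   3. -10. -55.   3.]
in False
t 74.0 [ 0.6642 -0.1741  0.0371] [-89.9  -8.   80.1] F [-0.6 -5.2 -0.6] op 0.01 J [ -5.  38.   2. -10. -54.   1.]
t 74.3 [ 0.6642 -0.174   0.0371] [-89.9  -8.   80.1] F [-0.7 -5.1 -1.4] op 0.01 J [ -5.  38.   2. -10. -54.   1.]
```

View pics/s5z.png

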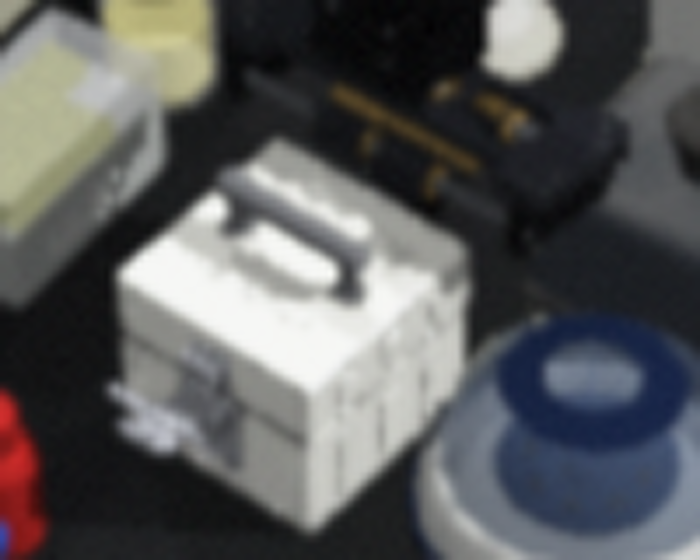

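Run:
```python
from h import *
for o in (.0215,.0195,.018,.0165):
    h=env.move_straight(side(-1,o,.0375),rate=.02,force_limit=20); s=st()
    if h: break
```

```text
t 74.6 [ 0.6642 -0.1738  0.0371] [-89.9  -7.8  80.1] F [-1.  -9.2 -2.1] op 0.01 J [ -5.  38.   2. -10. -54.   1.]
t 74.8 [ 0.6643 -0.1736  0.0372] [-89.9  -7.7  80.1] F [ -2.2 -14.   -2. ] op 0.01 J [ -5.  38.   2. -10. -54.   1.]
t 75.1 [ 0.6642 -0.1734  0.0372] [-89.9  -7.6  80.1] F [ -3.2 -17.5  -2.7] op 0.00 J [ -5.  38.   2.  -9. -54.   0.]
t 75.3 [ 0.6643 -0.1733  0.0372] [-89.9  -7.6  80. ] F [ -2.9 -20.8  -2.4] op 0.01 J [ -5.  38.   2.  -9. -54.   0.]
```

Run:
```python
from h import *
o=tilt(-1,80.1,8)
env.move_straight(side(-1,.045,.04),rate=.06); st()
env.move_straight(side(-1,.06,.12),rate=.15)
env.move_straight(side(-1,.06,.2),rate=.2)
p=cw(.075,-.10)
env.goto([p[0],p[1],.2],[-90,0,YAW]); st()
f=snap("wrist","w19.png"); np.save("w19.npy",f,allow_pickle=True)
u,v=proj(f,[[*cw(0,-.08),.06]])[0].astype(int); print(u,v); crop(f,"w19z.png",u,v,120,90,6)
```

```text
t 76.0 [ 0.6612 -0.1943  0.0402] [-90.   -8.   80.1] F [-0.7  1.1 -0.2] op 0.00 J [ -7.  38.   3. -10. -55.   3.]
t 78.7 [ 0.7349 -0.2058  0.1992] [-90.    0.1  -9.9] F [-0.3  0.8  0.4] op 0.00 J [ -4.  37.  22.  -0. -75. -96.]
274 113
```

View pics/w19z.png

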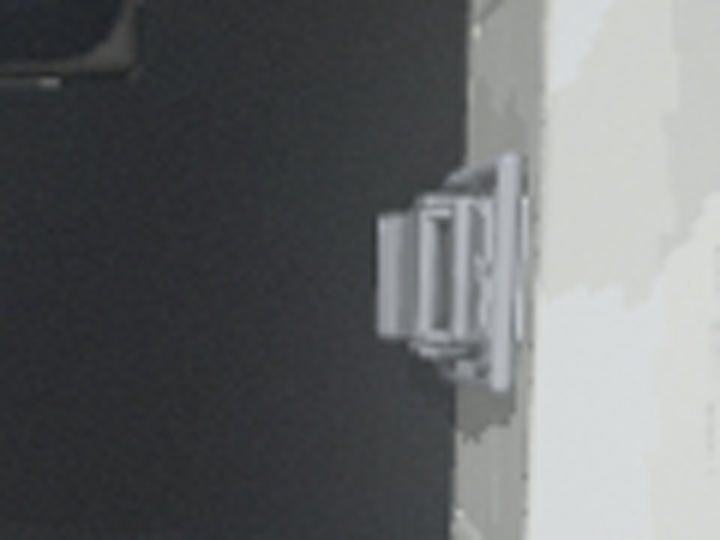

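Run:
```python
from h import *
f=np.load("w19.npy",allow_pickle=True).item()
print(tc(onplane(f,[(278,114)],.012)[0]))
p=cw(.078,-.115)
env.goto([p[0],p[1],.12],[-90,0,YAW]); st()
f=snap("wrist","w20.png"); np.save("w20.npy",f,allow_pickle=True)
u,v=proj(f,[[*cw(0,-.075),.07]])[0].astype(int); print(u,v); crop(f,"w20z.png",u,v,90,80,8)
```

```text
[ 0.     -0.0726  0.012 ]
t 79.2 [ 0.7354 -0.2216  0.1198] [-90.1   0.1  -9.9] F [ 0.7 -0.1  1.4] op 0.01 J [ -5.  40.  17.   0. -67. -95.]
311 108
```

View pics/w20z.png

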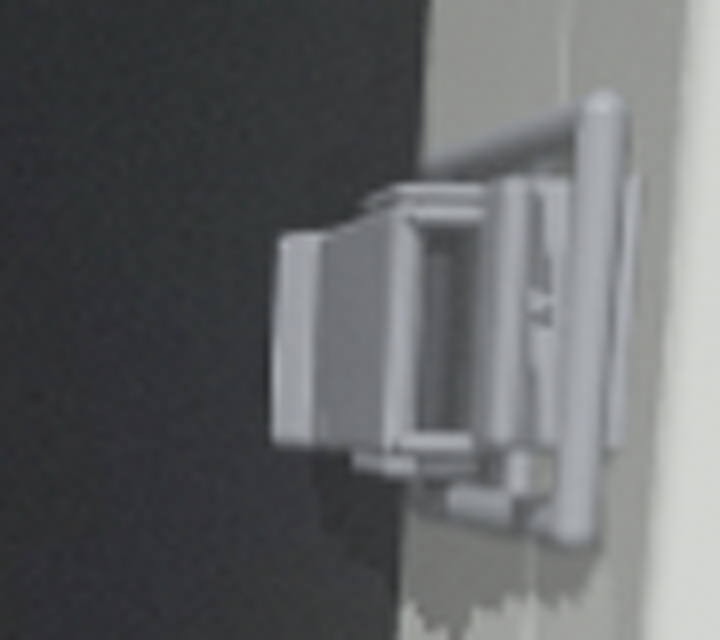

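Run:
```python
from h import *
f=np.load("w20.npy",allow_pickle=True).item();g=np.load("w19.npy",allow_pickle=True).item()
print(tc(onplane(f,[(590/8+266,315/8+68)],.09)[0]))
print(tc(onplane(f,[(590/8+266,315/8+68)],.10)[0]))
print("lip",tc(onplane(f,[(505/8+266,315/8+68)],.092)[0]))
o=lambda u,v:(u/8+266,v/8+68)
for n,uv in [("tab outer",(275,340)),("tab/plate",(320,340)),("plate top edge",(392,340))]:
    for z in (.012,.03,.056): print(n,z,tc(onplane(f,[o(*uv)],z)[0])[1])
P,e=triang([(f,(590/8+266,315/8+68)),(g,(509/6+214,272/6+68))]); print(tc(P),e)
```

```text
[-0.0004 -0.06    0.09  ]
[-0.0002 -0.0629  0.1   ]
lip [-0.0003 -0.0676  0.092 ]
tab outer 0.012 -0.0739
tab outer 0.03 -0.0767
tab outer 0.056 -0.0807
tab/plate 0.012 -0.0686
tab/plate 0.03 -0.0718
tab/plate 0.056 -0.0763
plate top edge 0.012 -0.0602
plate top edge 0.03 -0.0639
plate top edge 0.056 -0.0693
[-0.0004 -0.0588  0.0861] [array([0. , 0.2]), array([-0. , -0.2])]
```

Run:
```python
from h import *
p=cw(.078,-.05); env.goto([p[0],p[1],.22],[-90,0,YAW])
p=cw(.075,.10)
env.goto([p[0],p[1],.2],[-90,0,YAW]); st()
f=snap("wrist","w21.png"); np.save("w21.npy",f,allow_pickle=True)
u,v=proj(f,[[*cw(0,.09),.08]])[0].astype(int); print(u,v); crop(f,"w21z.png",u,v,120,90,6)
g=np.load("w14.npy",allow_pickle=True).item(); u,v=proj(g,[[*cw(0,.09),.09]])[0].astype(int); print(u,v);crop(g,"w14l.png",u,v,70,60,10)
```

```text
t 80.4 [ 0.7693 -0.0085  0.1989] [-90.1   0.1  -9.9] F [-0.1  0.1 -0.3] op 0.01 J [  11.   38.   23.    0.  -76. -111.]
244 113
332 157
```

View pics/w21z.png

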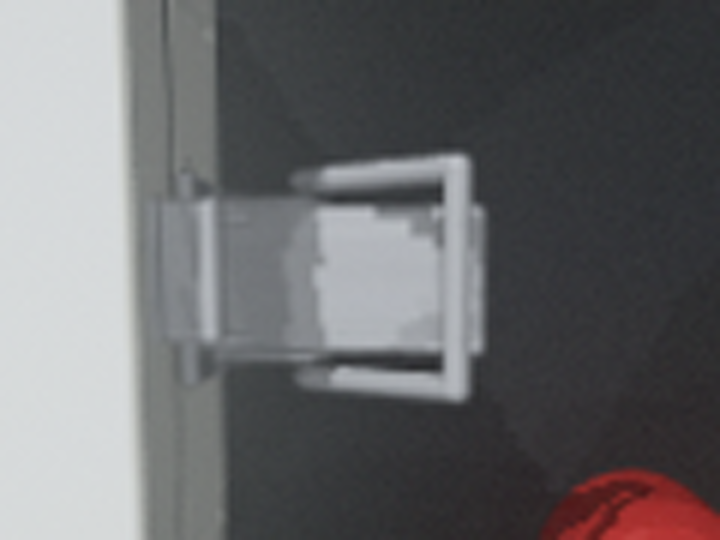

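View pics/w14l.png

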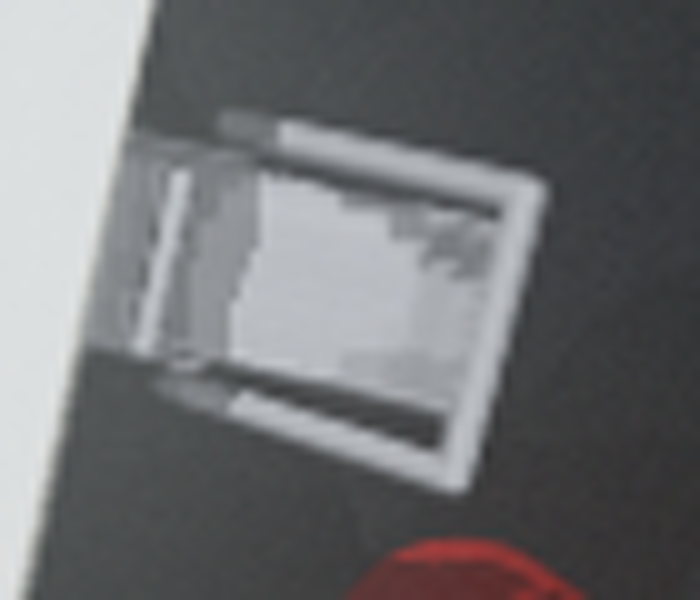

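View pics/w21.png

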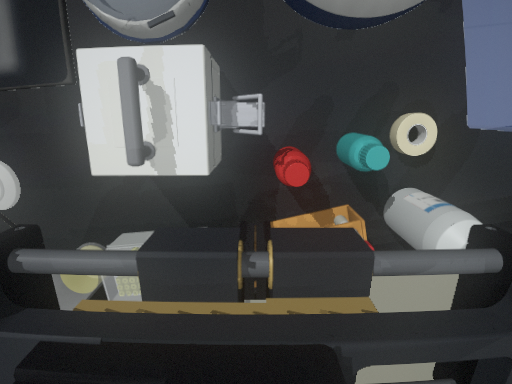

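Run:
```python
from h import *
f=np.load("w21.npy",allow_pickle=True).item(); g=np.load("w14.npy",allow_pickle=True).item()
a=lambda x,y:np.array([(x+.5)/6-.5+184,(y+.5)/6-.5+68]); b=lambda x,y:np.array([(x+.5)/10-.5+297,(y+.5)/10-.5+127])
for p,q in [((458,163),(533,188)),((455,392),(455,482))]:
    P,e=triang([(f,a(*p)),(g,b(*q))]); print("bar",tc(P),e)
print("red",tc(onplane(f,[(300,172)],.082)[0]))
print(env.inverse_kinematics(side(1,.045,.038),tilt(1,-99.9,8)),env.inverse_kinematics(side(1,.045,.038),tilt(1,80.1,8)))
```

```text
bar [-0.0168  0.1044  0.0949] [array([ 0.1, -0.5]), array([-0.2,  0.3])]
bar [0.0173 0.1041 0.0951] [array([ 0.1, -0.3]), array([-0.1,  0.2])]
red [0.057  0.1454 0.082 ]
[ 16.84872285  38.7665057   -2.5249527    8.99197769 -52.67011743
 147.54422374] [ 16.84872285  38.7665057   -2.5249527    8.99197769 -52.67011743
 -32.45577626]
```

Run:
```python
from h import *
Y=-99.9
env.goto(side(1,.05,.25),[-90,0,Y]); st()
env.goto(side(1,.075,.14),[-90,0,Y])
print(env.move_straight(side(1,.075,.088),rate=.1,force_limit=8)); st()
print(env.move_straight(side(1,.025,.088),rate=.06,force_limit=8)); s=st()
env.dwell(.3); st()
env.move_straight(side(1,.05,.11),rate=.1)
env.move_straight(side(1,.05,.2),rate=.2)
p=cw(.075,.10)
env.goto([p[0],p[1],.2],[-90,0,YAW]); st()
f=snap("wrist","w22.png"); np.save("w22.npy",f,allow_pickle=True)
u,v=proj(f,[[*cw(0,.08),.08]])[0].astype(int); print(u,v); crop(f,"w22z.png",u,v,120,90,6)
```

```text
t 84.3 [0.6969 0.011  0.25  ] [-90.   -0.  -99.9] F [0.6 0.3 0.1] op 0.00 J [ 14.  28.  15.  -0. -76. 156.]
False
t 85.5 [0.702  0.0356 0.0891] [-89.9   0.  -99.9] F [0.2 0.5 0.7] op 0.00 J [ 16.  35.   3.   0. -58. 154.]
False
t 86.5 [ 0.6927 -0.0134  0.088 ] [-90.    0.  -99.9] F [-0.2  0.   0.1] op 0.00 J [ 12.  35.   1.   0. -57. 158.]
t 86.8 [ 0.6926 -0.0133  0.088 ] [-90.   -0.  -99.9] F [-0.1  0.9 -0.7] op 0.01 J [ 12.  35.   1.   0. -57. 158.]
t 91.8 [ 0.7695 -0.0088  0.2   ] [-90.    0.   -9.9] F [ 0.2 -0.  -0.1] op 0.00 J [  11.   37.   23.   -0.  -76. -111.]
234 113
```

View pics/w22z.png

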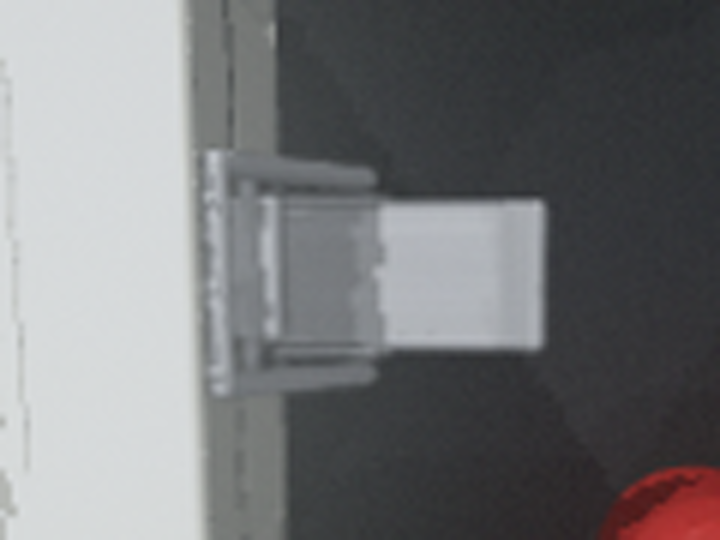

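The left loop also rests on the lid's wall above the catch. Next I push the left lever down.

Run:
```python
from h import *
Y=-99.9
env.goto(side(1,.05,.25),[-90,0,Y])
lever(1,Y)
h=env.move_straight(side(1,.0205,.0375),rate=.02,force_limit=12); print(h); st()
env.move_straight(side(1,.045,.04),rate=.06); st()
env.move_straight(side(1,.06,.12),rate=.15)
env.move_straight(side(1,.06,.22),rate=.2)
p=cw(.078,.115)
env.goto([p[0],p[1],.17],[-90,0,YAW]); st()
f=snap("wrist","w23.png"); np.save("w23.npy",f,allow_pickle=True)
u,v=proj(f,[[*cw(0,.075),.07]])[0].astype(int); print(u,v); crop(f,"w23z.png",u,v,90,80,8)
```

```text
t 96.4 [0.6976 0.0072 0.1219] [-89.9  -8.  -99.9] F [-0.4 -0.   0.7] op 0.01 J [ 17.  34.   2.   8. -62. 149.]
down False
t 98.2 [0.6964 0.0062 0.0384] [-89.9  -8.  -99.9] F [0.  0.2 2.9] op 0.01 J [ 17.  39.  -3.   9. -53. 148.]
in False
t 99.1 [ 0.6919 -0.0138  0.037 ] [-90.   -7.9 -99.9] F [-0.4  7.1  0.1] op 0.01 J [ 15.  38.  -3.   9. -52. 149.]
t 99.4 [ 0.6919 -0.0137  0.037 ] [-90.   -7.9 -99.9] F [-1.3  7.6  0.1] op 0.00 J [ 15.  38.  -3.   9. -52. 149.]
True
t 99.6 [ 0.6919 -0.0135  0.0369] [-89.9  -7.6 -99.9] F [-1.   3.9  1.5] op 0.01 J [ 15.  38.  -4.   9. -52. 149.]
t 100.1 [0.6959 0.0064 0.0398] [-90.   -7.7 -99.8] F [-0.5  1.   0.3] op 0.01 J [ 17.  39.  -2.   9. -53. 148.]
t 105.2 [0.7751 0.0055 0.1701] [-90.   -0.   -9.9] F [ 0.6 -0.1 -0.1] op 0.01 J [  12.   39.   22.    0.  -73. -112.]
210 109
```

View pics/w23z.png

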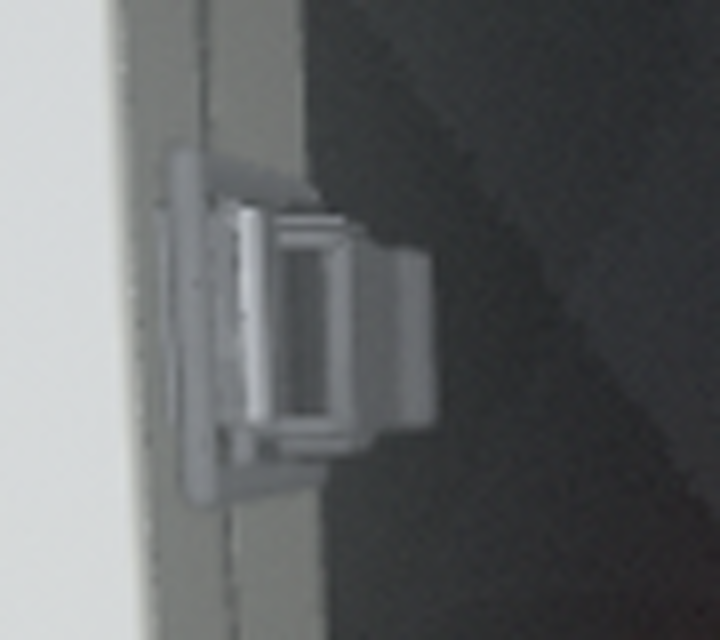

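View pics/w23.png

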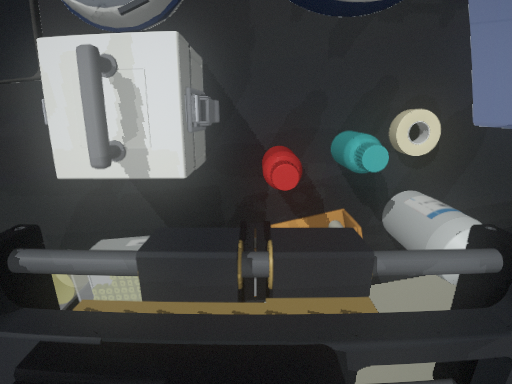

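Run:
```python
from h import *
f=np.load("w23.npy",allow_pickle=True).item()
o=lambda u,v:[((u+.5)/8-.5+165,(v+.5)/8-.5+69)]
print("bar",tc(onplane(f,o(195,330),.09)[0]),"lip",tc(onplane(f,o(256,330),.092)[0]))
print("plate/tab",tc(onplane(f,o(403,340),.012)[0]),"tab outer",tc(onplane(f,o(433,340),.012)[0]))
env.goto([0.72,-0.095,0.25],[-90,0,0]); st()
f=snap("wrist","w24.png"); np.save("w24.npy",f,allow_pickle=True); crop(f,"w24z.png",258,148,160,140,5)
env.goto([0.45,-0.1,0.35],[-90,0,0]); st()
g=snap("scene","s6.png"); crop(g,"s6z.png",255,160,110,90,7); snap("top","t6.png")
```

```text
bar [0.0005 0.0599 0.09  ] lip [0.0006 0.0666 0.092 ]
plate/tab [0.0005 0.0709 0.012 ] tab outer [0.0006 0.075  0.012 ]
t 105.9 [ 0.7198 -0.0952  0.2503] [-90.   -0.   -0.1] F [-0.2 -0.1 -1. ] op 0.00 J [  5.  31.  20.  -0. -78. -95.]
t 107.0 [ 0.451  -0.0996  0.3493] [-90.    0.1   0. ] F [ 0.3 -0.2 -0.3] op 0.01 J [  8.   2.  -8.   0. -81. -98.]
```

View pics/w24z.png

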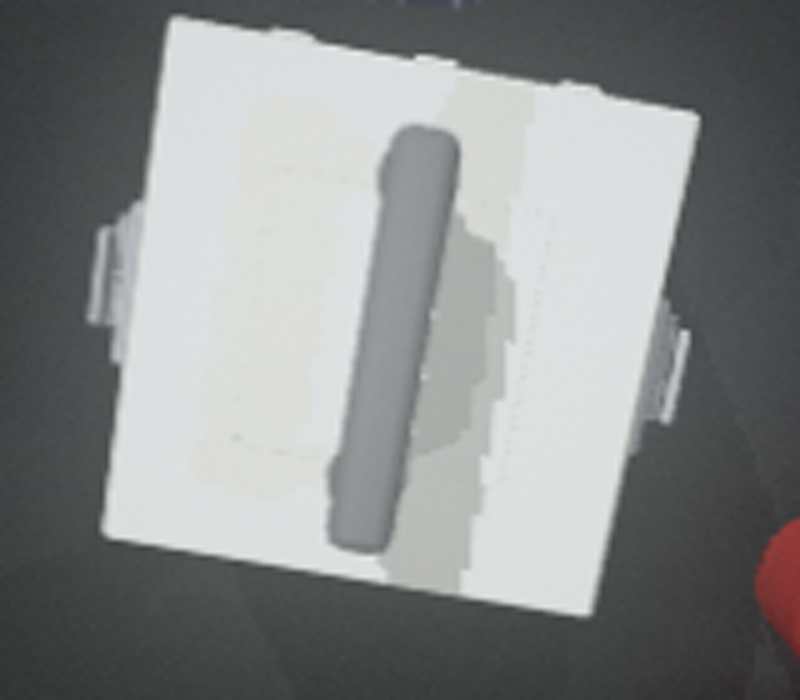

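View pics/s6z.png

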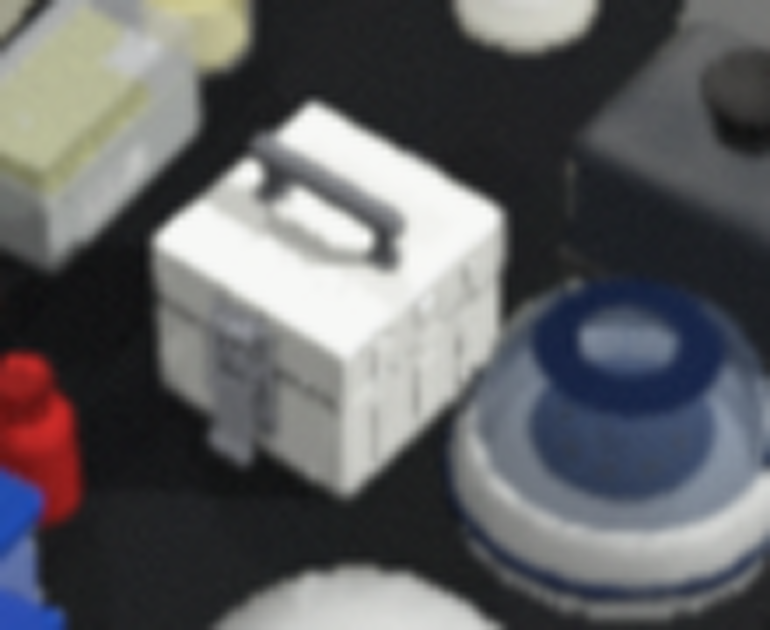

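View pics/t6.png

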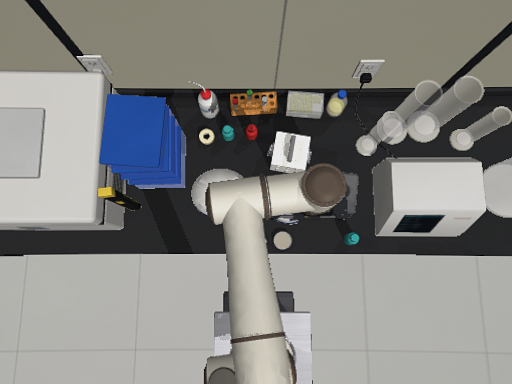

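Run:
```python
from lid import *
f=np.load("w24.npy",allow_pickle=True).item()
lidfit(f,(178,78),5,[(172,18),(700,115),(592,615),(103,535)],[(430,127),(358,550)],.065)
g=snap("top")
w=snap("wrist","w25.png")
for n,uv,z in [("petri",(282.5,240),.014)]: print(n,np.round(onplane(g,uv,z)[0],3))
env.goto([0.40,0.0,0.42],[-90,0,0]); st()
w=snap("wrist","w25.png")
```

```text
mean [ 0.6772 -0.0942  0.103 ] sides [np.float64(0.1124), np.float64(0.1119), np.float64(0.1132), np.float64(0.1123)]
yaw -9.806229972053032 -9.948579620567207
bar [ 0.677  -0.0942  0.134 ] 0.08404238718456689 -9.665480162563071
petri [ 0.385 -0.07   0.014]
t 107.8 [4.001e-01 4.000e-04 4.197e-01] [-90.    0.    0.1] F [ 0.1 -0.4 -0.6] op 0.01 J [  24.   -6.   -5.   -0.  -90. -114.]
```

View pics/w25.png

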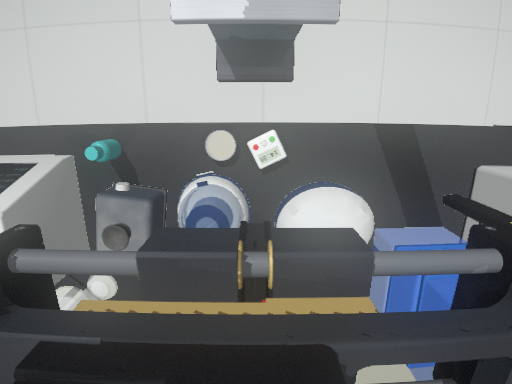

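Run:
```python
from h import *
env.close_job(); print("closed")
```

```text
the job is handed in; nothing more can be done
closed
```

The carrier is packed, lidded and latched, and the job was handed in at about 108 s. One contact with the glassware on the way may break the 40 N rule.

**What I did:** One cell already held a bottle, so I stood the three spares in cells 2, 0 and 1, which left no surplus. I then put the lid on, pushed both loops in over their catches, and pressed both levers down past centre.

**Last checks:**
- **Bottles:** before the lid went on, the picture showed all four cells holding an upright bottle.
- **Lid:** after clamping, its centre was within about 1 mm of the carrier's and square to about 0.1°.
- **Loop bars:** both sit behind the lips, about 60 mm out from the carrier's middle; the seat is at 61 mm.
- **Levers:** both lie flat. The left one measured about 2 mm further out than the right. I took that as measuring error, because a lever short of dead centre would stand out about 11 mm.
- **Bystanders:** the timer, petri dish and tape look unmoved, and the arm ended clear of everything.

**The contact:** while I was moving to photograph the right latch, the gripper body leaned on a tall glass cylinder. The wrist force read about 42 N (22.5 and 35 N sideways). I backed off at once, and the cylinder still stood where it was in the later pictures. I cannot tell whether that contact counts against the 40 N limit.

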